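Clamp a chair rail in the mortising jig to the set spring tension

TASK

Push the wooden rail along its channel until it bears firmly on the rubber buffer of the end stop, without ramming it. Then turn the black knob on the clamp head clockwise until the sprung shoe has pressed the rail against the fence and the dial's pointer stands at the small brass set mark, never letting the pointer swing on to the limit pin. Leave the rail clamped there, and do not disturb the mallet, the chisel and the offcut.

Things in the scene. Friction and masses are not known exactly. Their poses are not given: they have to be found in the camera images.
- jig: Mortising jig fixed on the bench: plywood base 270 x 320 mm, 18 mm thick. Origin under the centre of the base on the bench top; x along the channel towards the end stop (away from the robot), y to the left, z up. A straight dark wooden fence (26 mm high above the base, from x = -50 to +105 mm) has its inner face at y = +85 mm; the channel lies between it and the clamp shoe. The base top is at z = 18 mm. The dark end stop block (36 mm high) stands at x = 108 to 130 mm.
- buffer: Black rubber buffer on the end stop, 22 mm across. Origin at the centre of its face that the rail meets (at rest x = 90, y = 62, z = 37 mm in the jig's frame), x pointing into the stop. Hard rubber: it gives less than 0.1 mm per newton (5 to 10 N is a firm push; above 25 N is ramming).
- rail: Loose beech chair rail, a bar 150 mm long (its x, along the channel), 44 mm wide (y), 38 mm high (z), about 0.18 kg, two dark mortises on its top. Origin at the centre of its underside; it lies on the jig's base in the channel, 30 to 60 mm short of the buffer and 3 to 6 mm off the fence. It slides with a friction of 1 to 3 N, and more if it is also pressed down on the base, which robs the push.
- rail_front (a point): Centre of the rail's front end face (the one that meets the buffer), 19 mm above its underside.
- rail_rear (a point): Centre of the rail's rear end face (towards the robot), 19 mm above its underside. The space behind it is open; when the rail is home this face is at x = -60 mm in the jig's frame, still short of the fence's near end.
- head: Green clamp head, a block 66 x 66 x 44 mm fixed on the jig's base on the right side (-y) of the channel, same axes as the jig. Origin under its centre on the base top (18 mm above the bench). It carries the knob on top; the steel ram, the spring housing, the sprung shoe (50 mm wide plate facing the fence) and the dial move out of it along +y.
- knob (a joint): Angle of the knob in rad, 0 to 5.5, growing as it is turned clockwise seen from above. Each rad drives the ram, with shoe and dial, 6 mm towards the fence (a rack and pinion). Turning takes about 0.16 to 0.3 N m; the knob stays where it is left, also under the spring's load. The shoe starts 7 to 14 mm from the place where it has the rail tight against the fence.
- knob_grip (a point): Point on the knob's vertical axis at the height to grip, 99 mm above the bench. The black knob has an upright grip bar 48 mm long and 14 mm thick on a 50 mm disc; the point's x axis lies along the bar, y across it, turning with the knob. The bar's top is 7 mm above this point, the disc 23 mm below it.
- dial_pivot (a point): Pivot of the pointer on the aluminium dial plate, which is fixed to the ram on the far side (+x) of the head, 62 to 64 mm above the bench, and moves with the ram. The plate is 86 x 90 mm.
- pointer_tip (a point): Tip of the dark steel pointer, 50 mm from the pivot. At rest it points 0.65 rad to the right (-y) of the jig's x axis; it swings counter-clockwise from above (towards +y), 0.1 rad for each mm that the shoe is pressed back into its housing against its spring (1.5 N per mm). It may stir by 0.1 to 0.2 rad while the rail is merely being slid across to the fence.
- mark_point (a point): The point that the small brass set mark on the dial's edge points at, 50 mm from the pivot, where the pointer's tip belongs. The mark is set somewhere 0.55 to 0.95 rad from the pointer's rest position, and stays put on the dial.
- limit_pin (a point): The upright steel limit pin at the left end of the scale, 1.30 rad from the pointer's rest position; this point is 50 mm from the pivot, where the tip would come to the pin.
- mallet: Loose wooden mallet on the bench to the left of the jig, 285 mm long, head 75 x 130 x 62 mm. Leave alone.
- chisel: Loose chisel, 245 mm long, 30 mm thick, on the bench to the right of the jig. Leave alone.
- offcut: Loose beech offcut 90 x 50 x 24 mm on the bench beyond the jig. Leave alone.
Not all that is in view belongs to the job. Leave any blue or turquoise look-alike of the rail alone.

How it is judged:
By the outcome, as a careful person would: the job done as asked, in the order asked, and still so for the second after the job is handed in, with the robot touching nothing.
It also fails if it takes over 72 s, if anything falls off the work surface, if the arm or the gripper's body presses on something with over 40 N, if the wrist force passes 120 N, or if a joint passes its speed limit or range.

ROBOT

A 6-joint arm with a two-finger parallel gripper is mounted at the origin on the work surface. World frame = base frame: x ahead of the robot, y to its left, z up, the work surface at z = 0. Lengths are in m, angles in degrees, forces in N, time in s.
With the tool pointing down it reaches from about 0.4 to 0.925 m from the base axis. Payload 3.4 kg.
Tool frame: the origin (TCP) lies midway between the tips of the shut fingers; the grasp point (between the pads) lies 19 mm behind it; z points along the fingers, y is the direction in which the jaws open and shut (so a half turn about z gives the same grasp; the last joint's range is limited). The gripper opens to 85 mm and grips with 20 to 120 N. Pads are 22 mm wide; open, the fingers measure 114 mm over their backs; the gripper's body (76 mm by 85 mm) begins 54 mm behind the grasp point. The pads swing forward as they close: fully open they stand 13 mm farther back than shut.
Start: joints at [-74.57, 17.578, 86.31, -0, 76.112, -4.211], TCP at [0.193, -0.542, 0.202] pointing down, gripper open.
Joint ranges: [-179.03, 179.03], [-60, 130.46], [8.19, 133.38], [-81.62, 261.62], [5.75, 156.47], [-153.77, 153.77]. Speed limits (degrees/s): [147.25, 147.25, 180, 180, 180, 180].

INTERFACE

Orientations are given as a 3x3 rotation matrix whose columns are the frame's x, y, z axes.
In Python, from rig import readout, imaging, job gives the robot as it stands.
- The arm moves only by the tool servo_tool, never from a script. Its argument "plan" is a list of rows, each a list of 6 numbers: the shift along the tool's x, y, z in m, then the turn, a rotation vector about the tool's x, y, z in rad. In form: [[tx, ty, tz, ax, ay, az], ...]. A call has 1 to 8 rows; each row shifts and turns the pose as measured when the row begins, along the tool's axes as they then stand; what a row does not reach is not made up. A row lasts 1/8 s, in which the tool goes at most 62.5 mm and 10.7 degrees, less where a joint would pass 70% of its speed; a pose out of reach is approached as far as the arm can. A call with a gripper value outside its range is refused whole. "claw" is the finger opening in m, from 0 to 0.0854, set as the call begins (left out, the last holds). The fingers move at their own pace and stop on an object; "force" is the grip in N (left out, the last holds). Time passes only in rows, so rows that do not move let the fingers close. It gives the time, the measured TCP pose, the force and the opening at its end, in the units of the state.
- readout.get_state(): the state, without advancing time (a new reading comes with each control period).
- imaging.read_camera(name): name is "scene" or "top"; returns a dict with "frame" (480x640x3 uint8, blue, green, red), "depth" (480x640 float32, m along the optical axis (not along the pixel's ray), 0 where there is no reading), "fx", "fy", "cx", "cy" (pixels), "rvec" (rotation vector, rad) and "tvec" (3), from world to camera coordinates, as OpenCV has them. Camera axes: x right, y down, z forward; pixel columns grow to the right and rows downward; lengths in m; the calibration is good to about 2 mm. A picture is of the moment at which its call begins.
- job.sign_off(): hands the job in, once; it reports no verdict.
The state is a dict: "t": time; "joint_positions": joint angles; "joint_vel": joint speeds; "effort": joint torques, N m; "tcp_pos": TCP position; "tcp_rot": TCP orientation; "force": force on the tool from outside, world axes, zero at the start; "torque": the same for the moment, N m; "grip_width": finger opening in m.
Only numpy, scipy, OpenCV 4.12 (cv2) and the standard library are available. Lean on these libraries where they do the work, as an engineer would, in place of code of your own. Each camera call takes 0.05 s, during which the arm holds its last target.

## Working session

There is one attempt and no reset: what is moved stays moved. The work goes in short steps, Python scripts to look and compute and a tool call to move; the robot and the scene stay as the last step left them, time stands still between calls to the robot, and variables do not carry over. Pictures are saved under pics/ and viewed, and the job is handed in when it is done.

Besides the shell and the picture viewer there is one more tool, called after "Call:" by a JSON object that holds its "method" and its "body". servo_tool: Moves the arm, as the interface text tells. Its arguments: {"type":"object","properties":{"plan":{"type":"array","items":{"type":"array","items":{"type":"number"}}},"claw":{"type":"number"},"force":{"type":"number"}},"required":["plan"]}

```bash
mkdir -p pics; cat > h.py <<'E'
import numpy as np,cv2
from rig import readout,imaging,job
def cam(n):
    return imaging.read_camera(n)
def pose(c):
    R,_=cv2.Rodrigues(np.array(c['rvec'],float)); return R,np.array(c['tvec'],float).ravel()
def at_z(c,u,v,z):
    R,t=pose(c); d=R.T@np.array([(u-c['cx'])/c['fx'],(v-c['cy'])/c['fy'],1]); o=-R.T@t
    return o+d*(z-o[2])/d[2]
def at_d(c,u,v):
    R,t=pose(c); Z=float(c['depth'][int(v),int(u)]); return R.T@(Z*np.array([(u-c['cx'])/c['fx'],(v-c['cy'])/c['fy'],1])-t)
def proj(c,p):
    return cv2.projectPoints(np.array(p,float).reshape(-1,3),np.array(c['rvec'],float),np.array(c['tvec'],float),np.array([[c['fx'],0,c['cx']],[0,c['fy'],c['cy']],[0,0,1]]),None)[0].reshape(-1,2)
def crop(c,name,x0,y0,x1,y1,s):
    cv2.imwrite('pics/'+name,cv2.resize(c['frame'][y0:y1,x0:x1],None,fx=s,fy=s,interpolation=cv2.INTER_CUBIC))
E
python3 - <<'E'
from h import *
import pickle
for n in('scene','top'):
    c=cam(n);pickle.dump(c,open(n+'0.pkl','wb'));cv2.imwrite(f'pics/{n}0.png',c['frame']);R,t=pose(c);print(n,c['fx'],c['cx'],c['cy'],-R.T@t,R)
s=readout.get_state();print(s)
E
```

```text
scene 476.79773814730044 309.3185160263755 246.12682914541773 [0.92384277 0.62097921 0.73845114] [[-0.85935656  0.51099583  0.01973729]
 [ 0.34848079  0.61342436 -0.70871129]
 [-0.37425585 -0.60215763 -0.70522248]]
top 438.13782251170056 320.32744041317943 242.52648546511418 [0.45658378 0.05755105 0.90312807] [[-0.01353284 -0.99951008  0.02822151]
 [-0.99244703  0.00998496 -0.12226693]
 [ 0.12192524 -0.02966297 -0.99209594]]
{'t': 0.1, 'joint_positions': array([-7.45688361e+01,  1.76185287e+01,  8.63761980e+01, -1.95249664e-05,
        7.61116805e+01, -4.21104218e+00]), 'joint_vel': array([ 0.03900575, -0.00417444, -0.18012674, -0.03937166, -0.1100816 ,
        0.02474416]), 'effort': array([ 1.75828918e-04, -4.58528674e+01, -2.52607352e+01, -1.27721732e-04,
        5.57131309e-03,  3.41651810e-05]), 'tcp_pos': array([ 0.19307975, -0.5408872 ,  0.20086903]), 'tcp_rot': array([[ 9.41810098e-01,  3.36145050e-01, -4.94471757e-04],
       [ 3.36145386e-01, -9.41808407e-01,  1.79011883e-03],
       [ 1.36041926e-04, -1.85216639e-03, -9.99998275e-01]]), 'force': array([ 1.38835002, -1.03617596,  0.17476063]), 'torque': array([-0.01671387, -0.01537245,  0.02147589]), 'grip_width': 0.08520866553084527}
```

View pics/scene0.png

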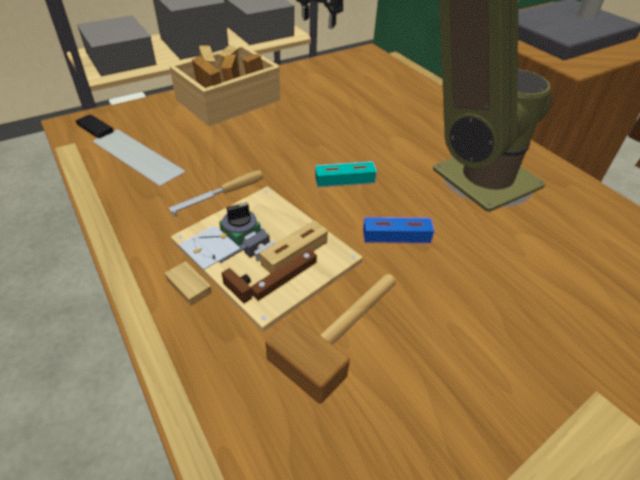

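View pics/top0.png

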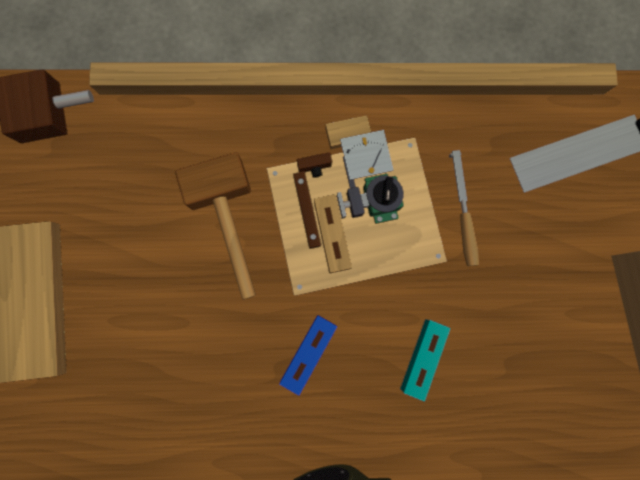

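```bash
python3 - <<'E'
from h import *
import pickle
c=pickle.load(open('top0.pkl','rb'));crop(c,'topc.png',255,105,455,305,4)
crop(c,'topd.png',295,115,425,215,6)
E
```

```text
(no output)
```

View pics/topc.png

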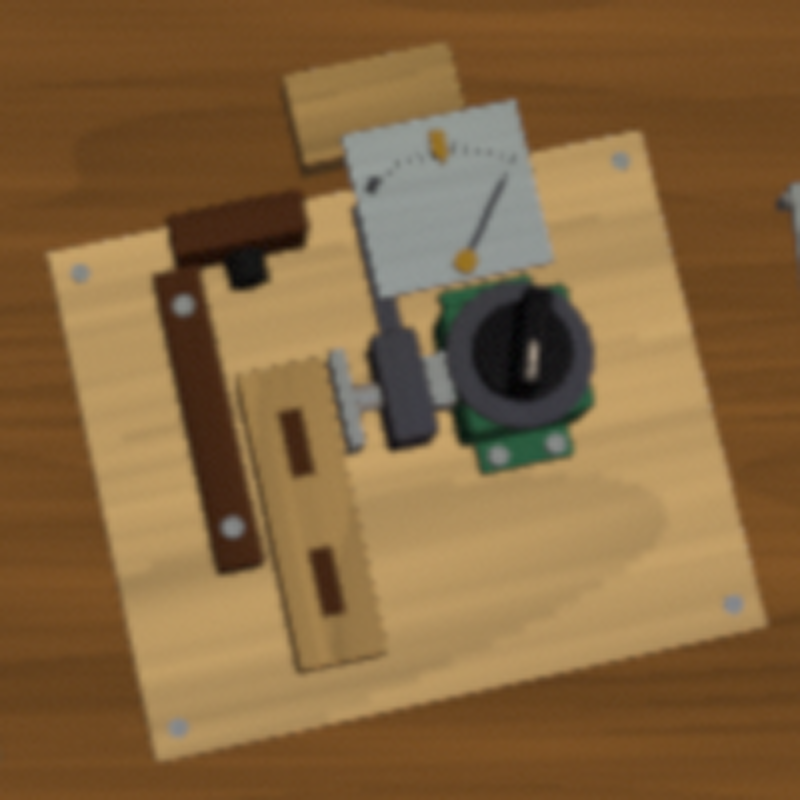

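View pics/topd.png

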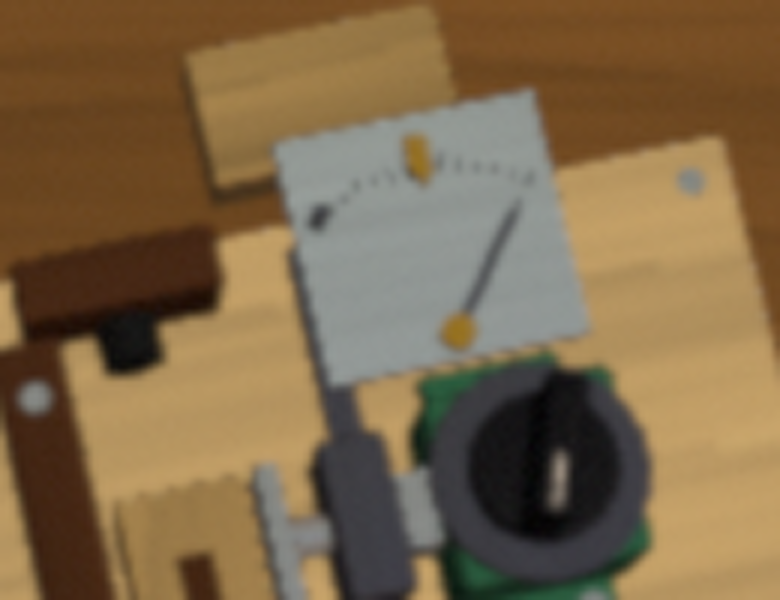

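The wooden rail spans (335,195)–(350,270) in the top picture, tan, in the channel. The blue (308,355) and turquoise (427,360) bars are the look-alikes. The buffer is at about (316,171), the knob at about (386,193), and the pointer runs from its pivot at (371,170) to about (382,148). The brass mark is at about (365,143) and the limit pin at about (348,151).

```bash
python3 - <<'E'
from h import *
import pickle
c=pickle.load(open('top0.pkl','rb'))
f=lambda x,y,z:at_z(c,255+x/4-.375,105+y/4-.375,z)
obs=np.array([f(x,y,.018)[:2] for x,y in[(48,252),(642,132),(765,625),(157,760)]])
mod=np.array([[.135,.160],[.135,-.160],[-.135,-.160],[-.135,.160]])
A,B=obs-obs.mean(0),mod
th=np.arctan2((B[:,0]*A[:,1]-B[:,1]*A[:,0]).sum(),(B*A).sum());o=obs.mean(0)
Rj=np.array([[np.cos(th),-np.sin(th)],[np.sin(th),np.cos(th)]])
print(th,np.degrees(th),o,'res mm',(obs-(mod@Rj.T+o))*1e3)
J=lambda p:Rj.T@(p[:2]-o)
for n,x,y,z in[('railFL',240,375,.056),('railFR',325,358,.056),('railRR',385,655,.056),('railRL',300,670,.056),('fenceFL',155,275,.044),('fence nearR',262,562,.044),('fence nL',218,573,.044),('bar a',540,292,.106),('bar b',522,400,.106),('disc L',447,350,.076),('disc R',592,350,.076),('disc T',520,282,.076),('disc B',520,425,.076),('piv',466,261,.063),('tip',506,173,.063),('mark',441,160,.063),('pin',373,185,.063),('shoeF',336,352,.05),('shoeN',357,450,.05)]:
    p=f(x,y,z);print(n,p[:2].round(4),(J(p)*1e3).round(1))
np.savez('jig.npz',th=th,o=o,R=Rj)
# depth check
for n,x,y in[('rail',310,520),('knob',525,340),('disc',575,360),('base',550,520),('dial',420,230)]:
    print(n,at_d(c,255+x/4,105+y/4).round(4))
c=pickle.load(open('scene0.pkl','rb'))
crop(c,'sc.png',155,170,375,335,3.6)
E
```

```text
0.20251960783761708 11.603518797740007 [ 0.62379333 -0.04281191] res mm [[-0.95718517 -0.75246572]
 [-1.7023155   0.20743517]
 [ 1.2926743   1.78321671]
 [ 1.36682637 -1.23818617]]
railFL [0.6486 0.0423] [41.4 78.4]
railFR [6.568e-01 2.000e-04] [41.  35.4]
railRR [ 0.5096 -0.0263] [-108.5   39.1]
railRL [0.5028 0.015 ] [-106.8   81. ]
fenceFL [0.7029 0.0842] [103.  108.5]
fence nearR [0.557  0.0323] [-50.3  87. ]
fence nL [0.5518 0.0541] [-51.1 109.4]
bar a [ 0.6759 -0.098 ] [ 40.  -64.6]
bar b [ 0.6244 -0.0879] [ -8.5 -44.3]
disc L [ 0.6556 -0.0577] [ 28.2 -21. ]
disc R [ 0.6552 -0.1283] [ 13.5 -90. ]
disc T [ 0.6892 -0.0943] [ 53.8 -63.6]
disc B [ 0.6185 -0.092 ] [-15.1 -47.1]
piv [ 0.7037 -0.0701] [ 72.8 -42.8]
tip [ 0.7487 -0.0914] [112.6 -72.7]
mark [ 0.7556 -0.0591] [125.8 -42.4]
pin [ 0.7428 -0.0248] [120.2  -6.3]
shoeF [ 0.6613 -0.0058] [44.1 28.7]
shoeN [ 0.6116 -0.0153] [-6.4 29.4]
rail [0.5751 0.0083 0.0574]
knob [ 0.6521 -0.0908  0.1066]
disc [ 0.6521 -0.1229  0.0651]
base [ 0.5792 -0.1169  0.0193]
dial [0.4566 0.0576 0.9031]
```

View pics/sc.png

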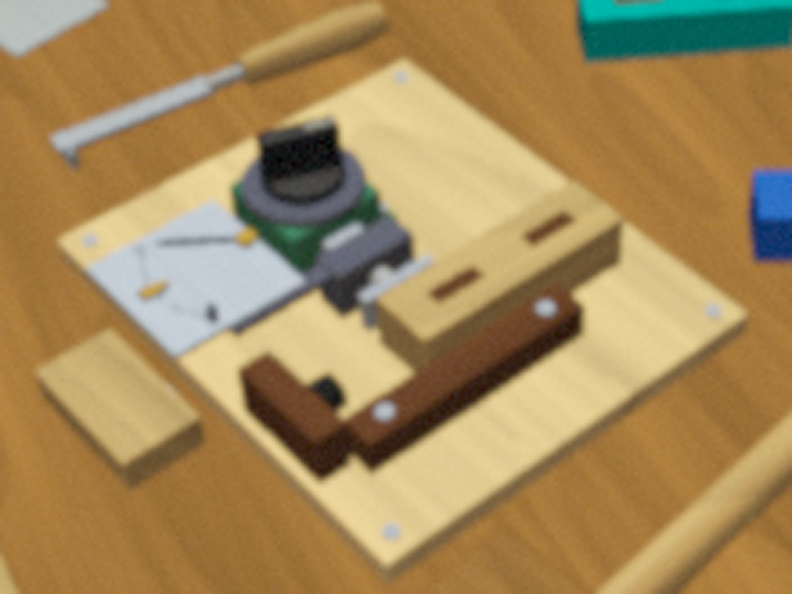

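```bash
python3 - <<'E'
from h import *
import pickle
j=np.load('jig.npz')
for n in('top','scene'):
    c=pickle.load(open(n+'0.pkl','rb'))
    R,t=pose(c);v,u=np.mgrid[0:480,0:640];Z=c['depth']
    P=(np.stack([(u-c['cx'])/c['fx']*Z,(v-c['cy'])/c['fy']*Z,Z],-1)-t)@R
    J=(P[...,:2]-j['o'])@j['R']
    m=(Z>0)&(abs(J[...,0]-16)<1e9)&(J[...,0]>-.03)&(J[...,0]<.065)&(J[...,1]<-.01)&(J[...,1]>-.11)
    for lo,hi in((.1,.115),(.06,.072)):
        k=m&(P[...,2]>lo)&(P[...,2]<hi);q=P[k][:,:2];print(n,lo,k.sum(),np.median(P[k][:,2]),q.mean(0),(cv2.minAreaRect(q.astype(np.float32)*1000)) )
        w,V=np.linalg.eigh(np.cov(q.T));print(np.degrees(np.arctan2(V[1,1],V[0,1])),J[k].mean(0))
c=pickle.load(open('top0.pkl','rb'));crop(c,'kt.png',360,165,410,225,10)
c=pickle.load(open('scene0.pkl','rb'));crop(c,'ks.png',210,190,280,250,10)
E
```

```text
top 0.1 185 0.10531410411590088 [ 0.65462651 -0.09448999] ((655.0159912109375, -94.88079833984375), (14.0374116897583, 46.330726623535156), 83.41527557373047)
172.55114211881107 [ 0.01980861 -0.05682366]
top 0.06 612 0.06745296086559155 [ 0.65168698 -0.09276527] ((661.0419311523438, -93.28446960449219), (83.88984680175781, 72.6593246459961), 17.459054946899414)
71.02980652402931 [ 0.01727607 -0.05454293]
scene 0.1 137 0.10456546720625237 [ 0.65720828 -0.09045746] ((656.7312622070312, -92.14848327636719), (17.148435592651367, 47.220115661621094), 84.83724975585938)
171.42793002888024 [ 0.02314871 -0.05339283]
scene 0.06 377 0.06702878382093799 [ 0.66218994 -0.07754514] ((656.4534301757812, -91.64566040039062), (71.72065734863281, 70.92926788330078), 5.07815408706665)
160.6000352346799 [ 0.03062573 -0.04174641]
```

View pics/kt.png

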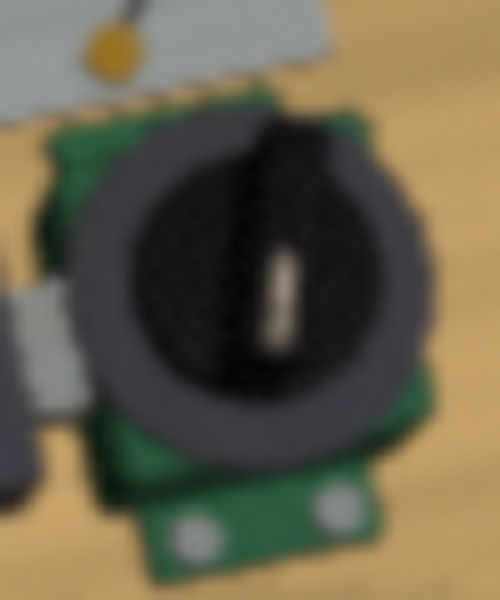

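View pics/ks.png

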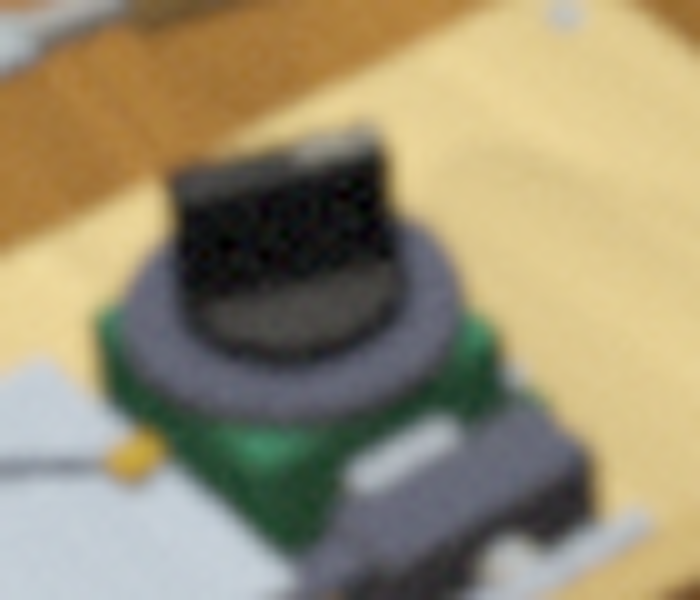

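```bash
cat >> h.py <<'E'
from scipy.spatial.transform import Rotation as Ro
def go(x,y,z,yaw,n=None):
    s=readout.get_state();R=s['tcp_rot'];p=s['tcp_pos']
    d=R.T@(np.array([x,y,z])-p)
    a=np.radians(yaw);Rt=np.array([[np.cos(a),np.sin(a),0],[np.sin(a),-np.cos(a),0],[0,0,-1]])
    rv=Ro.from_matrix(R.T@Rt).as_rotvec()
    print('t',round(s['t'],2),'tcp',p.round(4),'yaw',np.degrees(np.arctan2(R[1,0],R[0,0])).round(2),'F',s['force'].round(2),'j',np.round(s['joint_positions'],1),'w',round(s['grip_width'],4))
    print('tool shift',d.round(4),'rot',rv.round(4))
    if n: print('per row',(d/n).round(4),(rv/n).round(4))
E
python3 -c "
from h import *
go(.477,-.012,.2,11.6,10)"
```

```text
t 0.1 tcp [ 0.1931 -0.5409  0.2009] yaw 19.64 F [ 1.39 -1.04  0.17] j [-74.6  17.6  86.4  -0.   76.1  -4.2] w 0.0852
tool shift [ 0.4452 -0.4027  0.0017] rot [-0.0019 -0.      0.1404]
per row [ 0.0445 -0.0403  0.0002] [-0.0002 -0.      0.014 ]
```

Call:
{"method": "servo_tool", "body": {"plan": [[0.044, -0.04, 0, 0, 0, 0], [0.044, -0.04, 0, 0, 0, 0], [0.044, -0.04, 0, 0, 0, 0], [0.044, -0.04, 0, 0, 0, 0], [0.044, -0.04, 0, 0, 0, 0], [0.044, -0.04, 0, 0, 0, 0], [0.044, -0.04, 0, 0, 0, 0], [0.044, -0.04, 0, 0, 0, 0]], "claw": 0.01, "force": 40}}

```text
t: 1.1
tcp_pos: [0.4221, -0.1135, 0.1988]
tcp_rot: [[0.945, 0.326, -0.0], [0.326, -0.945, 0.003], [0.001, -0.003, -1.0]]
force: [0.8, -0.2, -0.7]
grip_width: 0.0098
```

```bash
python3 -c "
from h import *
go(.477,-.012,.2,11.6,4)"
```

```text
t 1.1 tcp [ 0.4221 -0.1135  0.1988] yaw 19.05 F [ 0.82 -0.23 -0.65] j [-2.070e+01  6.600e+00  1.017e+02  1.000e-01  7.170e+01  5.020e+01] w 0.0098
tool shift [ 0.085 -0.078 -0.001] rot [-0.0027 -0.0004  0.1301]
per row [ 0.0213 -0.0195 -0.0002] [-0.0007 -0.0001  0.0325]
```

Call:
{"method": "servo_tool", "body": {"plan": [[0.03, -0.027, 0, 0, 0, 0], [0.03, -0.027, 0, 0, 0, 0], [0.025, -0.024, 0, 0, 0, 0], [0, 0, 0, 0, 0, 0.13], [0, 0, 0.04, 0, 0, 0], [0, 0, 0.03, 0, 0, 0], [0, 0, 0, 0, 0, 0]]}}

```text
t: 1.98
tcp_pos: [0.4789, -0.0023, 0.1263]
tcp_rot: [[0.978, 0.207, -0.001], [0.207, -0.978, 0.004], [-0.001, -0.004, -1.0]]
force: [-0.8, -0.4, 0.8]
grip_width: 0.0096
```

```bash
python3 -c "
from h import *
go(.477,-.012,.034,11.6,4)
c=cam('top');crop(c,'t1.png',230,105,430,305,3.5)"
```

```text
t 1.98 tcp [ 0.4789 -0.0023  0.1263] yaw 11.92 F [-0.76 -0.45  0.78] j [ -5.5  14.4 103.5   0.2  62.2  72.5] w 0.0096
tool shift [-0.0039  0.0095  0.0922] rot [-0.0039  0.0006  0.0056]
per row [-0.001   0.0024  0.0231] [-0.001   0.0001  0.0014]
```

View pics/t1.png

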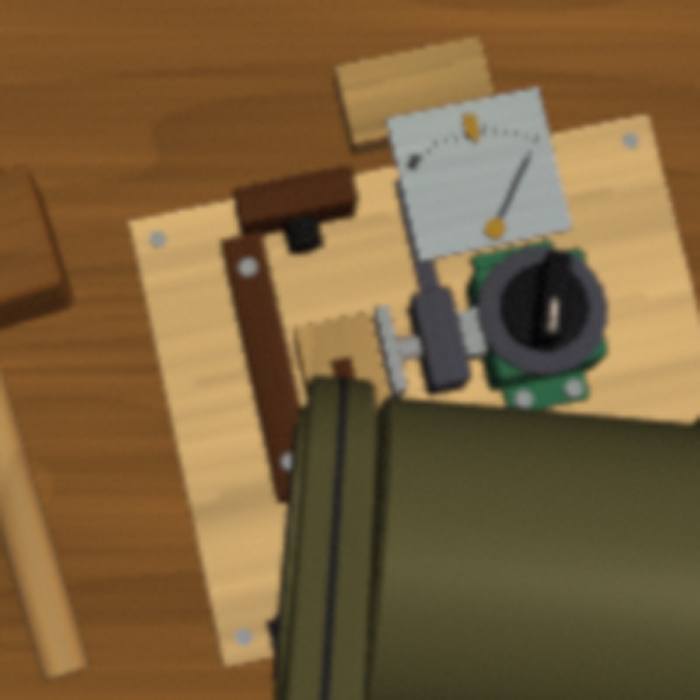

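Call:
{"method": "servo_tool", "body": {"plan": [[-0.004, 0.01, 0.03, 0, 0, 0.005], [0, 0, 0.035, 0, 0, 0], [0, 0, 0.022, 0, 0, 0], [0, 0, 0.005, 0, 0, 0], [0, 0, 0, 0, 0, 0]]}}

```text
t: 2.65
tcp_pos: [0.4866, -0.0144, 0.0405]
tcp_rot: [[0.98, 0.201, 0.016], [0.201, -0.98, 0.002], [0.016, 0.001, -1.0]]
force: [0.8, -0.3, 0.0]
grip_width: 0.0099
```

```bash
python3 -c "
from h import *
go(.477,-.012,.034,11.6,4)
c=cam('scene');crop(c,'s2.png',200,150,420,315,3.6)"
```

```text
t 2.65 tcp [ 0.4866 -0.0144  0.0405] yaw 11.58 F [ 0.79 -0.3   0.02] j [ -6.8  21.1 109.4   0.3  48.5  71.4] w 0.0099
tool shift [-0.009  -0.0043  0.0063] rot [ 0.0015 -0.016  -0.0004]
per row [-0.0022 -0.0011  0.0016] [ 0.0004 -0.004  -0.0001]
```

View pics/s2.png

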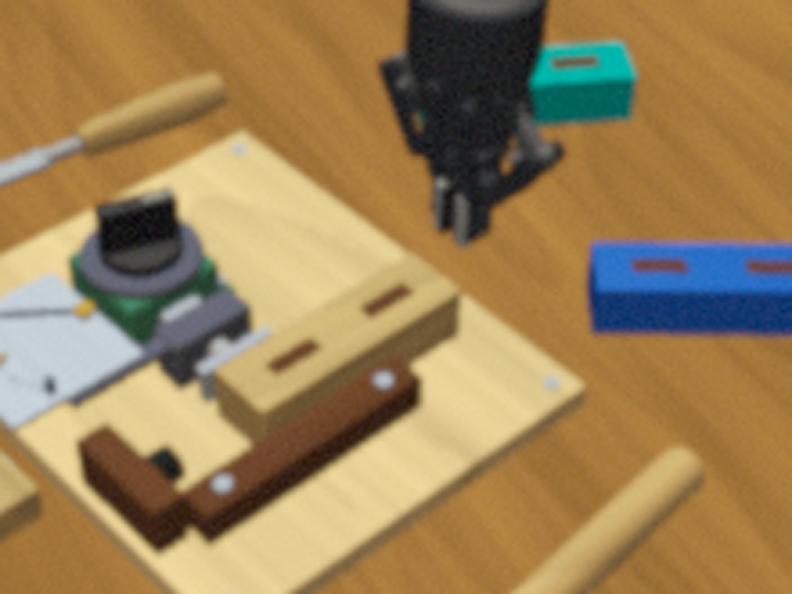

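Call:
{"method": "servo_tool", "body": {"plan": [[0, -0.0045, 0.005, 0, -0.016, 0], [0, 0, 0, 0, 0, 0]]}}

```text
t: 2.95
tcp_pos: [0.4877, -0.0099, 0.0374]
tcp_rot: [[0.98, 0.201, 0.004], [0.201, -0.98, -0.002], [0.003, 0.003, -1.0]]
force: [0.1, 0.2, 0.0]
grip_width: 0.0101
```

```bash
python3 -c "
from h import *
go(.4866,-.0097,.034,11.6,4)"
```

```text
t 2.95 tcp [ 0.4877 -0.0099  0.0374] yaw 11.57 F [0.08 0.24 0.01] j [-6.000e+00  2.180e+01  1.089e+02 -1.000e-01  4.910e+01  7.250e+01] w 0.0101
tool shift [-0.001  -0.0004  0.0033] rot [ 0.0029 -0.0035 -0.0004]
per row [-0.0003 -0.0001  0.0008] [ 0.0007 -0.0009 -0.0001]
```

Call:
{"method": "servo_tool", "body": {"plan": [[0.004, 0, 0.002, 0, 0, 0], [0.004, 0, 0.001, 0, 0, 0], [0.004, 0, 0, 0, 0, 0], [0.004, 0, 0, 0, 0, 0], [0.005, 0, 0, 0, 0, 0], [0.005, 0, 0, 0, 0, 0], [0.005, 0, 0, 0, 0, 0], [0.005, 0, 0, 0, 0, 0]]}}

```text
t: 3.95
tcp_pos: [0.5258, -0.0021, 0.0347]
tcp_rot: [[0.98, 0.201, 0.005], [0.201, -0.98, -0.002], [0.004, 0.003, -1.0]]
force: [-0.2, -1.0, 0.7]
grip_width: 0.01
```

```bash
python3 -c "
from h import *
go(.52,-.003,.034,11.6)
j=np.load('jig.npz');print(j['R'].T@(readout.get_state()['tcp_pos'][:2]-j['o']))
c=cam('scene');crop(c,'s3.png',180,170,400,335,3.6)"
```

```text
t 3.95 tcp [ 0.5258 -0.0021  0.0347] yaw 11.59 F [-0.17 -0.96  0.66] j [-4.700e+00  2.430e+01  1.045e+02 -1.000e-01  5.090e+01  7.380e+01] w 0.01
tool shift [-0.0059 -0.0003  0.0007] rot [ 0.0032 -0.0043 -0.0002]
[-0.08774992  0.05961701]
```

View pics/s3.png

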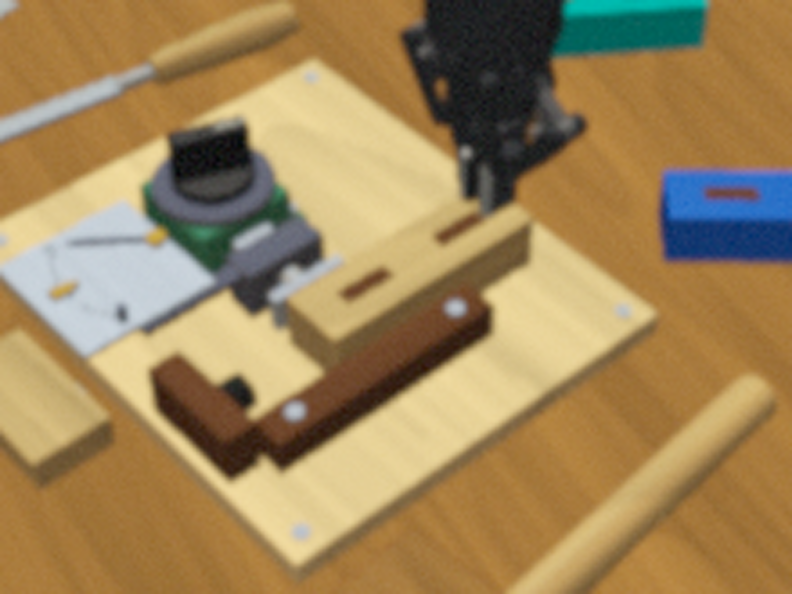

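```bash
python3 -c "
from h import *
c=cam('scene');j=np.load('jig.npz')
J=lambda p:(j['R'].T@(p[:2]-j['o'])*1e3).round(1)
f=lambda x,y,z,:J(at_z(c,180+x/3.6-.36,170+y/3.6-.36,z))
for n,x,y,z in [('FL',333,345,.056),('FR',292,298,.056),('RL',530,215,.056),('fenceFar',280,440,.044),('fence nearL',492,298,.044)]: print(n,f(x,y,z))
c=cam('top');crop(c,'t3.png',255,105,455,305,4)"
```

```text
FL [45.9 83.7]
FR [40.5 41.2]
RL [-106.1   79.3]
fenceFar [102.6 108.9]
fence nearL [-51.3 106. ]
```

View pics/t3.png

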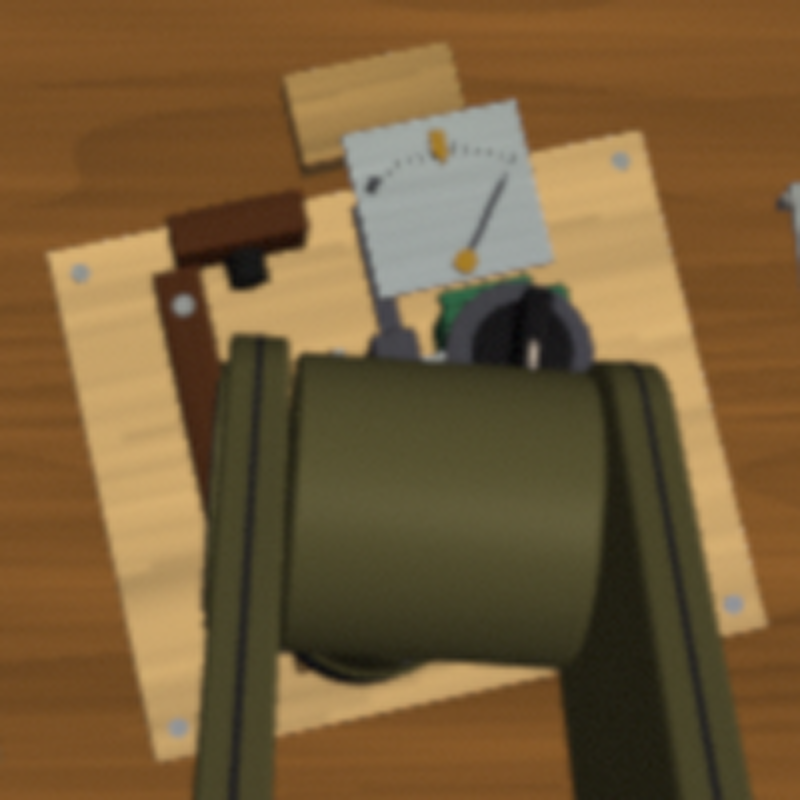

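```bash
python3 -c "
from h import *
import pickle
c=pickle.load(open('scene0.pkl','rb'))
print('s2 tip',at_z(c,328,216.6,.0405), 'tcp was .4866 -.0144')
print(proj(c,[[.4866,-.0144,.0405],[.5258,-.0021,.0347]]))
c=cam('scene');print(c['rvec'],c['tvec'],pickle.load(open('scene0.pkl','rb'))['tvec'])
print(proj(c,[readout.get_state()['tcp_pos']]))
crop(c,'s4.png',270,150,350,250,8)"
```

```text
s2 tip [ 0.47002387 -0.03424649  0.0405    ] tcp was .4866 -.0144
[[326.44257768 224.32579409]
 [313.88792478 235.77012884]]
[ 0.70826723  2.61889108 -1.0802452 ] [ 0.46201753 -0.17951658  1.24045327] [ 0.46201753 -0.17951658  1.24045327]
[[314.01469059 235.70804729]]
```

View pics/s4.png

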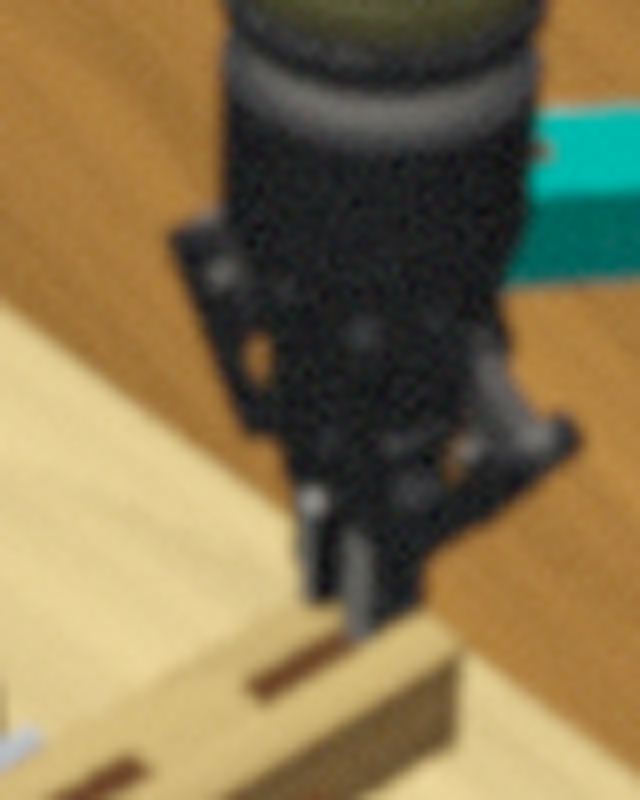

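```bash
python3 -c "
from h import *
c=cam('scene');p=readout.get_state()['tcp_pos'];print(p)
for dz in(0,.01,.02,.03,.04):print(dz,proj(c,[p+[0,0,dz]]))
for v in range(214,236,2):print(v,[at_d(c,u,v).round(3).tolist() for u in(310,314,318)])
"
```

```text
[ 0.52522312 -0.00209944  0.0346896 ]
0 [[314.11854426 235.68208574]]
0.01 [[314.24478103 232.27574809]]
0.02 [[314.37278665 228.82168004]]
0.03 [[314.50259857 225.31887131]]
0.04 [[314.63425529 221.7662829 ]]
214 [[0.535, -0.005, 0.098], [0.536, 0.011, 0.111], [0.533, 0.021, 0.117]]
216 [[0.536, -0.004, 0.094], [0.536, 0.011, 0.106], [0.532, 0.02, 0.11]]
218 [[0.535, -0.005, 0.087], [0.535, 0.011, 0.099], [0.529, 0.015, 0.1]]
220 [[0.535, -0.004, 0.083], [0.535, 0.01, 0.093], [0.53, 0.018, 0.098]]
222 [[0.535, -0.004, 0.077], [0.536, 0.012, 0.089], [0.531, 0.019, 0.093]]
224 [[0.536, -0.002, 0.073], [0.534, 0.01, 0.082], [0.53, 0.018, 0.087]]
226 [[0.536, -0.003, 0.067], [0.535, 0.011, 0.078], [0.53, 0.018, 0.081]]
228 [[0.532, -0.008, 0.055], [0.535, 0.012, 0.073], [0.529, 0.017, 0.074]]
230 [[0.535, -0.003, 0.055], [0.529, 0.002, 0.056], [0.52, 0.004, 0.054]]
232 [[0.54, 0.004, 0.058], [0.53, 0.005, 0.054], [0.525, 0.012, 0.057]]
234 [[0.543, 0.009, 0.057], [0.536, 0.013, 0.057], [0.528, 0.016, 0.056]]
```

The finger tips turn out to be above the rail rather than behind it: the rail hasn't moved, and the tip is seen at about (314,229) in front of the rail's top. I'll back off and measure the tip height properly.

Call:
{"method": "servo_tool", "body": {"plan": [[-0.01, 0, 0, 0, 0, 0], [-0.012, 0, 0, 0, 0, 0], [-0.012, 0, 0, 0, 0, 0], [-0.006, 0, 0, 0, 0, 0], [0, 0, 0, 0, 0, 0]]}}

```text
t: 4.82
tcp_pos: [0.4807, -0.0108, 0.0345]
tcp_rot: [[0.98, 0.201, 0.002], [0.201, -0.98, -0.002], [0.002, 0.003, -1.0]]
force: [0.0, 0.0, -0.3]
grip_width: 0.0102
```

```bash
python3 -c "
from h import *
go(.4866,-.0097,.034,11.6)
c=cam('scene');crop(c,'s5.png',280,150,360,250,8)
R,t=pose(c);v,u=np.mgrid[0:480,0:640];Z=c['depth']
P=(np.stack([(u-c['cx'])/c['fx']*Z,(v-c['cy'])/c['fy']*Z,Z],-1)-t)@R
p=readout.get_state()['tcp_pos']
m=(Z>0)&(np.hypot(P[...,0]-p[0],P[...,1]-p[1])<.03)
for lo in np.arange(0,.12,.01):
  k=m&(P[...,2]>=lo)&(P[...,2]<lo+.01);q=P[k]
  if len(q):print(round(lo,3),len(q),q.min(0).round(3),q.max(0).round(3))
k=m&(P[...,2]>.02);print(v[k].max(),P[k][:,2].min())
print(proj(c,[p,p+[.011,.010,0],p+[.011,.01,.03]]))
"
```

```text
t 4.83 tcp [ 0.4807 -0.0108  0.0345] yaw 11.57 F [ 0.01  0.03 -0.34] j [-6.200e+00  2.160e+01  1.099e+02 -1.000e-01  4.840e+01  7.230e+01] w 0.0102
tool shift [0.006  0.0001 0.0005] rot [ 0.0025 -0.0016 -0.0005]
0.0 38 [ 0.453 -0.036  0.   ] [0.469 0.014 0.003]
0.01 66 [ 0.475 -0.011  0.015] [0.498 0.019 0.02 ]
0.02 1 [0.486 0.001 0.02 ] [0.486 0.001 0.02 ]
0.05 4 [ 0.506 -0.015  0.054] [ 0.51  -0.002  0.057]
0.06 17 [ 0.483 -0.019  0.063] [0.494 0.004 0.07 ]
0.07 61 [ 0.47  -0.025  0.07 ] [0.496 0.012 0.08 ]
0.08 59 [ 0.471 -0.026  0.08 ] [0.495 0.012 0.09 ]
0.09 57 [ 0.476 -0.025  0.09 ] [0.495 0.012 0.1  ]
0.1 49 [ 0.482 -0.035  0.1  ] [0.498 0.013 0.11 ]
0.11 107 [ 0.465 -0.036  0.11 ] [0.499 0.019 0.12 ]
235 0.020355719684569697
[[329.3215824  226.52441738]
 [327.51229688 230.93524205]
 [328.17211536 220.5928212 ]]
```

View pics/s5.png

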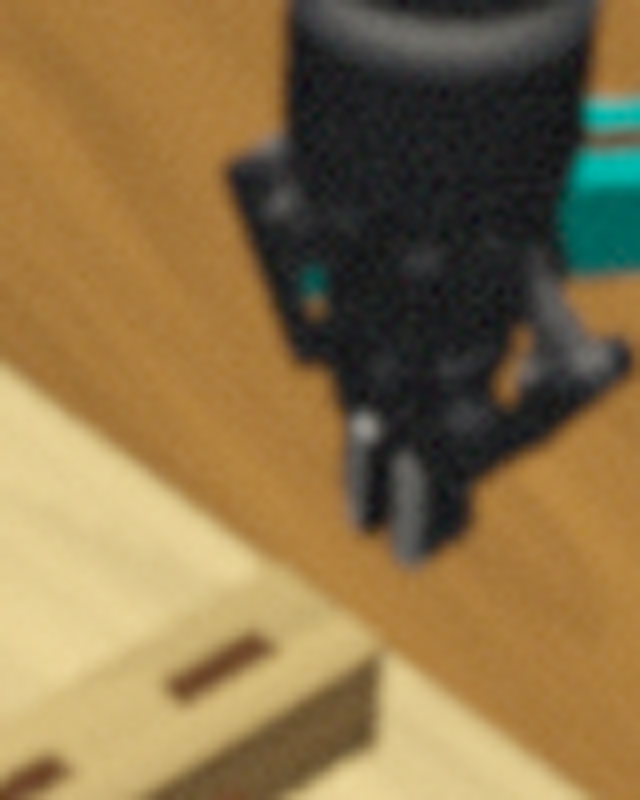

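Call:
{"method": "servo_tool", "body": {"plan": [[0, 0, 0.01, 0, 0, 0], [0, 0, 0.01, 0, 0, 0], [0, 0, 0.008, 0, 0, 0], [0, 0, 0, 0, 0, 0]]}}

```text
t: 5.38
tcp_pos: [0.4825, -0.0108, 0.004]
tcp_rot: [[0.98, 0.201, 0.003], [0.201, -0.98, -0.002], [0.003, 0.003, -1.0]]
force: [-0.4, 0.4, 0.7]
grip_width: 0.01
```

```bash
cat >> h.py <<'E'
def tipz(name):
    c=cam('scene');R,t=pose(c);v,u=np.mgrid[0:480,0:640];Z=c['depth']
    P=(np.stack([(u-c['cx'])/c['fx']*Z,(v-c['cy'])/c['fy']*Z,Z],-1)-t)@R
    p=readout.get_state()['tcp_pos']
    m=(Z>0)&(np.hypot(P[...,0]-p[0],P[...,1]-p[1])<.03)
    for lo in np.arange(0.01,.12,.01):
        k=m&(P[...,2]>=lo)&(P[...,2]<lo+.01);q=P[k]
        if len(q)>2:print(round(lo,3),len(q),q.min(0).round(3),q.max(0).round(3))
    q=proj(c,[p])[0];x0,y0=int(q[0])-50,int(q[1])-50
    crop(c,name,x0,y0,x0+100,y0+80,7);print('crop at',x0,y0)
E
python3 -c "
from h import *
go(.4866,-.0097,.034,11.6)
tipz('s6.png')"
```

```text
t 5.38 tcp [ 0.4825 -0.0108  0.004 ] yaw 11.59 F [-0.38  0.39  0.72] j [ -6.2  24.5 111.4  -0.2  43.8  72.3] w 0.01
tool shift [ 0.0043 -0.0001 -0.03  ] rot [ 0.0027 -0.0025 -0.0002]
0.01 63 [ 0.474 -0.013  0.015] [0.498 0.019 0.02 ]
0.02 3 [ 0.479 -0.001  0.02 ] [0.493 0.018 0.02 ]
0.03 16 [ 0.485 -0.017  0.033] [0.494 0.005 0.04 ]
0.04 50 [ 0.475 -0.027  0.04 ] [0.496 0.01  0.05 ]
0.05 75 [ 0.474 -0.023  0.05 ] [0.512 0.011 0.06 ]
0.06 52 [ 0.479 -0.025  0.06 ] [0.496 0.011 0.07 ]
0.07 50 [ 0.483 -0.036  0.07 ] [0.5   0.012 0.08 ]
0.08 95 [ 0.467 -0.036  0.08 ] [0.501 0.018 0.09 ]
0.09 57 [ 0.463 -0.036  0.09 ] [0.502 0.012 0.1  ]
0.1 74 [ 0.465 -0.024  0.1  ] [0.503 0.015 0.11 ]
0.11 68 [ 0.482 -0.026  0.11 ] [0.503 0.018 0.12 ]
crop at 278 186
```

View pics/s6.png

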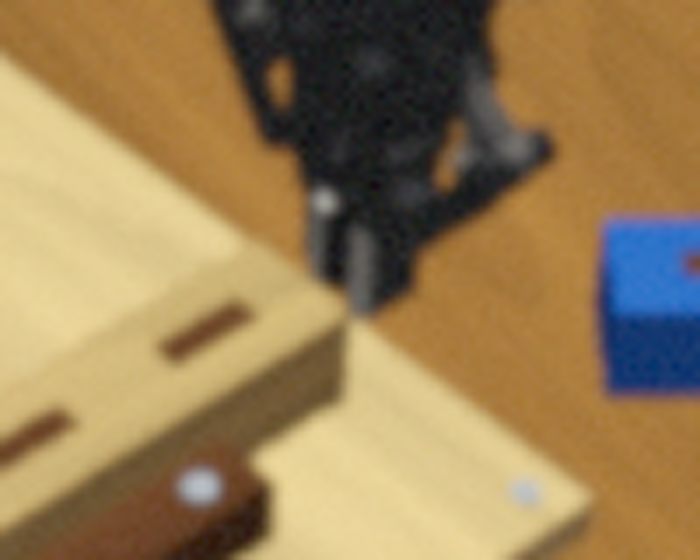

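Call:
{"method": "servo_tool", "body": {"plan": [[0.004, 0, 0.004, 0, 0, 0], [0.004, 0, 0, 0, 0, 0], [0.004, 0, 0, 0, 0, 0], [0.005, 0, 0, 0, 0, 0], [0.005, 0, 0, 0, 0, 0], [0.005, 0, 0, 0, 0, 0], [0, 0, 0, 0, 0, 0]]}}

```text
t: 6.3
tcp_pos: [0.512, -0.005, 0.0007]
tcp_rot: [[0.98, 0.201, 0.005], [0.201, -0.98, -0.002], [0.004, 0.003, -1.0]]
force: [-0.5, 0.2, 0.5]
grip_width: 0.0104
```

```bash
cat >> h.py <<'E'
def tj():
    j=np.load('jig.npz');s=readout.get_state();F=s['force']
    print('tcp in jig mm',(j['R'].T@(s['tcp_pos'][:2]-j['o'])*1e3).round(2),'z',s['tcp_pos'][2].round(4),'F jig',(j['R'].T@F[:2]).round(2),F[2].round(2))
E
python3 -c "
from h import *
go(.4866,-.0097,.034,11.6);tj()
tipz('s7.png')"
```

```text
t 6.3 tcp [ 0.512  -0.005   0.0007] yaw 11.6 F [-0.54  0.18  0.54] j [ -5.2  26.4 108.1  -0.2  45.2  73.3] w 0.0104
tool shift [-0.0257 -0.0003 -0.0334] rot [ 0.0033 -0.0043  0.0001]
tcp in jig mm [-101.93   59.57] z 0.0007 F jig [-0.5   0.29] 0.54
0.01 111 [ 0.482 -0.009  0.014] [0.524 0.024 0.02 ]
0.02 7 [0.496 0.005 0.02 ] [0.524 0.021 0.028]
0.03 10 [0.508 0.011 0.032] [0.525 0.022 0.04 ]
0.04 28 [ 0.502 -0.011  0.041] [0.525 0.022 0.05 ]
0.05 142 [ 0.506 -0.022  0.05 ] [0.541 0.021 0.06 ]
0.06 45 [ 0.512 -0.02   0.06 ] [0.526 0.018 0.07 ]
0.07 62 [ 0.498 -0.028  0.07 ] [0.529 0.019 0.08 ]
0.08 78 [ 0.496 -0.03   0.08 ] [0.529 0.023 0.089]
0.09 79 [ 0.491 -0.03   0.09 ] [0.532 0.019 0.1  ]
0.1 55 [ 0.493 -0.019  0.1  ] [0.534 0.022 0.11 ]
0.11 67 [ 0.51  -0.019  0.11 ] [0.534 0.024 0.12 ]
crop at 268 193
```

View pics/s7.png

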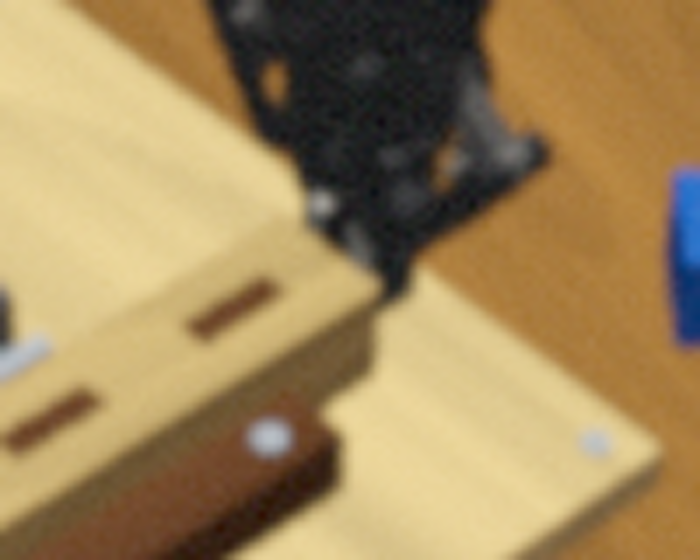

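Call:
{"method": "servo_tool", "body": {"plan": [[0.005, 0, 0, 0, 0, 0], [0.005, 0, 0, 0, 0, 0], [0.005, 0, 0, 0, 0, 0], [0.005, 0, 0, 0, 0, 0], [0.003, 0, 0, 0, 0, 0], [0.001, 0, 0, 0, 0, 0], [0, 0, 0, 0, 0, 0]]}}

```text
t: 7.22
tcp_pos: [0.5353, 0.0001, 0.0006]
tcp_rot: [[0.98, 0.201, 0.002], [0.201, -0.98, -0.002], [0.002, 0.003, -1.0]]
force: [-0.9, -0.2, 0.8]
grip_width: 0.01
```

```bash
python3 -c "
from h import *
go(.4866,-.0097,.034,11.6);tj()
c=cam('scene');crop(c,'s8.png',200,180,340,300,5.6)"
```

```text
t 7.22 tcp [5.353e-01 1.000e-04 6.000e-04] yaw 11.61 F [-0.87 -0.25  0.84] j [ -4.4  27.8 105.   -0.2  47.1  74.1] w 0.01
tool shift [-0.0497 -0.0001 -0.0335] rot [ 0.0028 -0.0016  0.0001]
tcp in jig mm [-78.02  59.88] z 0.0006 F jig [-0.9  -0.07] 0.84
```

View pics/s8.png

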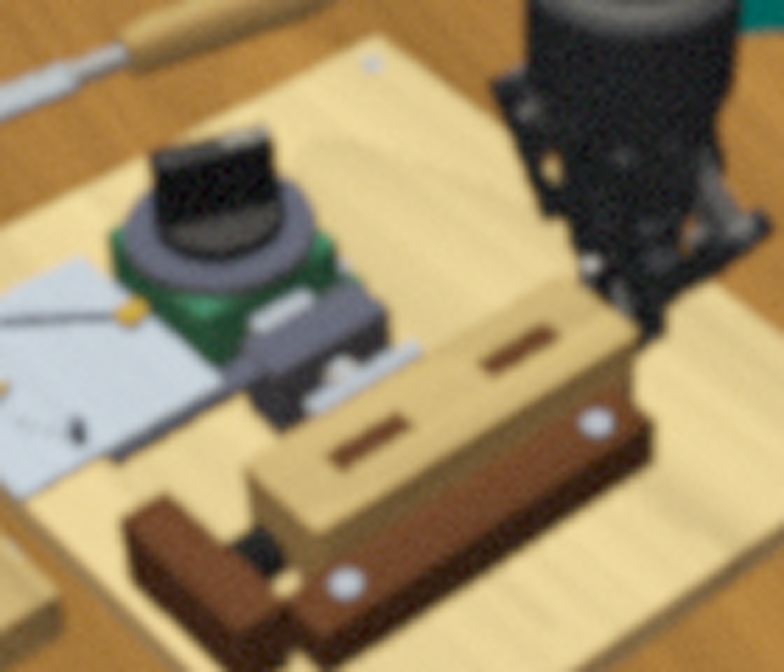

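Call:
{"method": "servo_tool", "body": {"plan": [[0.0015, 0, 0, 0, 0, 0], [0.0015, 0, 0, 0, 0, 0], [0.001, 0, 0, 0, 0, 0], [0.001, 0, 0, 0, 0, 0]]}}

```text
t: 7.78
tcp_pos: [0.5397, 0.0011, 0.0006]
tcp_rot: [[0.98, 0.201, 0.001], [0.201, -0.98, -0.002], [0.001, 0.003, -1.0]]
force: [-1.4, -0.7, 1.1]
grip_width: 0.0103
```

```bash
python3 -c "
from h import *
tj()"
```

```text
tcp in jig mm [-73.51  59.97] z 0.0006 F jig [-1.51 -0.45] 1.07
```

Call:
{"method": "servo_tool", "body": {"plan": [[0.0005, 0, 0, 0, 0, 0], [0.0005, 0, 0, 0, 0, 0], [0.0005, 0, 0, 0, 0, 0]]}}

```text
t: 8.15
tcp_pos: [0.5412, 0.0015, 0.0006]
tcp_rot: [[0.98, 0.201, 0.001], [0.201, -0.98, -0.002], [0.0, 0.003, -1.0]]
force: [-1.2, -0.7, 0.6]
grip_width: 0.0102
```

```bash
python3 -c "
from h import *
tj()"
```

```text
tcp in jig mm [-72.01  60.  ] z 0.0006 F jig [-1.27 -0.44] 0.64
```

Call:
{"method": "servo_tool", "body": {"plan": [[0.0005, 0, 0, 0, 0, 0], [0.0005, 0, 0, 0, 0, 0]]}}

```text
t: 8.4
tcp_pos: [0.5417, 0.0016, 0.0006]
tcp_rot: [[0.98, 0.201, 0.0], [0.201, -0.98, -0.003], [-0.0, 0.003, -1.0]]
force: [-3.8, -1.1, 2.8]
grip_width: 0.0101
```

```bash
python3 -c "
from h import *
tj()"
```

```text
tcp in jig mm [-71.52  60.  ] z 0.0006 F jig [-3.9  -0.33] 2.78
```

Call:
{"method": "servo_tool", "body": {"plan": [[0.0005, 0, 0, 0, 0, 0]]}}

```text
t: 8.52
tcp_pos: [0.5416, 0.0016, 0.0006]
tcp_rot: [[0.98, 0.201, -0.001], [0.201, -0.98, -0.003], [-0.001, 0.003, -1.0]]
force: [-3.0, -1.1, 2.0]
grip_width: 0.01
```

```bash
python3 -c "
from h import *
tj()"
```

```text
tcp in jig mm [-71.55  60.  ] z 0.0006 F jig [-3.18 -0.5 ] 2.05
```

Call:
{"method": "servo_tool", "body": {"plan": [[0.0012, 0, 0, 0, 0, 0]]}}

```text
t: 8.65
tcp_pos: [0.5415, 0.0016, 0.0005]
tcp_rot: [[0.979, 0.201, -0.003], [0.201, -0.979, -0.003], [-0.004, 0.002, -1.0]]
force: [-4.8, -2.4, 4.6]
grip_width: 0.0101
```

```bash
python3 -c "
from h import *
tj()"
```

```text
tcp in jig mm [-71.66  60.05] z 0.0005 F jig [-5.22 -1.34] 4.56
```

Call:
{"method": "servo_tool", "body": {"plan": [[0.002, 0, -0.0008, 0, 0.003, 0]]}}

```text
t: 8.78
tcp_pos: [0.5414, 0.002, 0.0008]
tcp_rot: [[0.979, 0.202, -0.004], [0.202, -0.979, -0.003], [-0.004, 0.002, -1.0]]
force: [-5.3, -1.6, 0.7]
grip_width: 0.0097
```

```bash
python3 -c "
from h import *
tj()"
```

```text
tcp in jig mm [-71.69  60.42] z 0.0008 F jig [-5.49 -0.52] 0.74
```

Call:
{"method": "servo_tool", "body": {"plan": [[0.0035, 0, -0.0008, 0, 0.003, 0], [0.0035, 0, -0.0004, 0, 0.003, 0]]}}

```text
t: 9.02
tcp_pos: [0.5409, 0.0025, 0.0004]
tcp_rot: [[0.979, 0.202, -0.012], [0.202, -0.979, -0.003], [-0.012, 0.0, -1.0]]
force: [-8.3, -4.7, 7.6]
grip_width: 0.0101
```

```bash
python3 -c "
from h import *
tj()
c=cam('scene');crop(c,'s9.png',200,180,340,300,5.6)"
```

```text
tcp in jig mm [-72.07  61.07] z 0.0004 F jig [-9.1  -2.94] 7.65
```

View pics/s9.png

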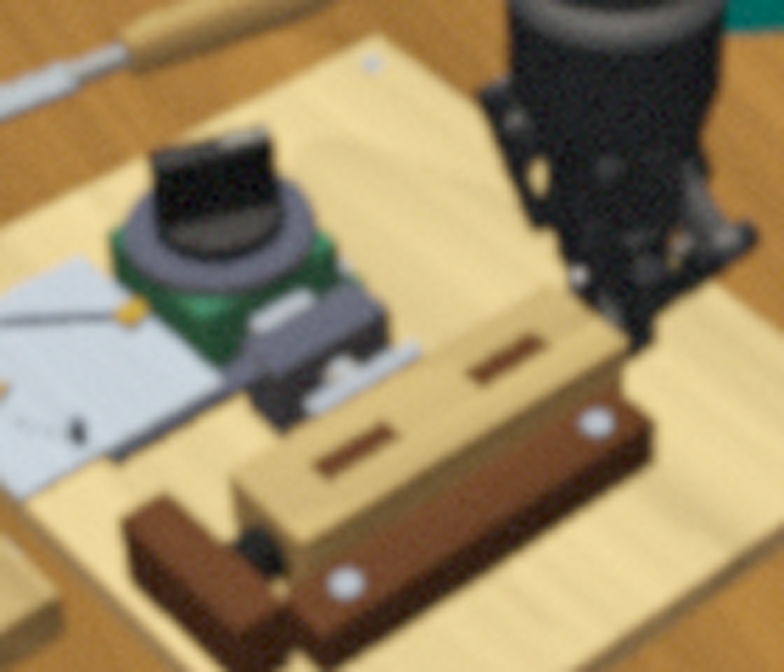

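Call:
{"method": "servo_tool", "body": {"plan": [[0.003, 0.0003, -0.0018, 0, 0.015, 0], [0.003, 0, -0.001, 0, 0.01, 0]]}}

```text
t: 9.32
tcp_pos: [0.5414, 0.0032, 0.0014]
tcp_rot: [[0.979, 0.202, 0.003], [0.202, -0.979, 0.002], [0.004, -0.002, -1.0]]
force: [-6.2, -2.2, -0.4]
grip_width: 0.01
```

```bash
python3 -c "
from h import *
tj()
"
```

```text
tcp in jig mm [-71.45  61.68] z 0.0014 F jig [-6.52 -0.89] -0.37
```

Call:
{"method": "servo_tool", "body": {"plan": [[0.0045, 0.0005, -0.0008, 0, 0.006, 0], [0.0045, 0.0005, -0.0008, 0, 0.01, 0]]}}

```text
t: 9.57
tcp_pos: [0.5412, 0.0039, 0.0003]
tcp_rot: [[0.979, 0.202, 0.002], [0.202, -0.979, 0.006], [0.003, -0.005, -1.0]]
force: [-7.0, -1.9, 0.2]
grip_width: 0.0101
```

```bash
python3 -c "
from h import *
tj()
"
```

```text
tcp in jig mm [-71.5   62.36] z 0.0003 F jig [-7.25 -0.5 ] 0.15
```

Call:
{"method": "servo_tool", "body": {"plan": [[0.0065, 0.0008, -0.001, 0, 0.012, 0], [0.0065, 0.0008, -0.0012, 0, 0.014, 0]]}}

```text
t: 9.82
tcp_pos: [0.5414, 0.004, 0.0003]
tcp_rot: [[0.979, 0.203, 0.005], [0.203, -0.979, 0.01], [0.007, -0.009, -1.0]]
force: [-10.6, -4.7, 3.9]
grip_width: 0.0101
```

```bash
python3 -c "
from h import *
tj();go(0.5,0,.1,11.6)
"
```

```text
tcp in jig mm [-71.32  62.48] z 0.0003 F jig [-11.37  -2.43] 3.93
t 9.82 tcp [5.414e-01 4.000e-03 3.000e-04] yaw 11.73 F [-10.65  -4.66   3.93] j [ -4.5  28.1 104.4   0.8  47.3  73.2] w 0.0101
tool shift [-0.0406 -0.0053 -0.1   ] rot [-0.0087 -0.0068  0.0024]
```

Call:
{"method": "servo_tool", "body": {"plan": [[-0.004, 0, 0, 0, 0, 0], [-0.01, 0, 0, -0.009, -0.006, 0], [-0.02, 0, 0, 0, 0, 0], [-0.01, 0, -0.03, 0, 0, 0], [0, 0, -0.05, 0, 0, 0], [0, 0, -0.05, 0, 0, 0], [0, 0, -0.03, 0, 0, 0]], "claw": 0.06}}

```text
t: 10.7
tcp_pos: [0.4995, -0.0043, 0.1628]
tcp_rot: [[0.979, 0.203, 0.007], [0.203, -0.979, -0.001], [0.007, 0.003, -1.0]]
force: [0.2, -0.2, -0.7]
grip_width: 0.0597
```

```bash
python3 -c "
from h import *
go(.655,-.0935,.13,11.6)
c=cam('scene');crop(c,'s10.png',150,160,340,300,4)"
```

```text
t 10.7 tcp [ 0.4995 -0.0043  0.1628] yaw 11.69 F [ 0.23 -0.23 -0.74] j [-5.3 13.4 98.7 -0.  67.5 73. ] w 0.0597
tool shift [0.134  0.1188 0.0341] rot [ 0.0026 -0.007   0.0016]
```

View pics/s10.png

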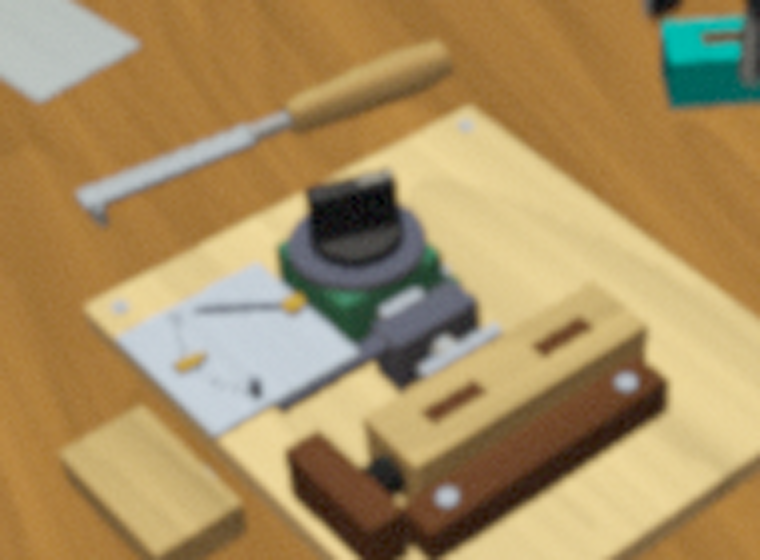

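Call:
{"method": "servo_tool", "body": {"plan": [[0.033, 0.03, 0, 0, 0, 0], [0.033, 0.03, 0, 0, 0, 0], [0.033, 0.03, 0, 0, 0, 0], [0.025, 0.022, 0, 0, 0, 0], [0, 0, 0, 0, 0, -0.18], [0, 0, 0, 0, 0, -0.18], [0, 0, 0, 0, 0, -0.18], [0, 0, 0, 0, 0, -0.18]]}}

```text
t: 11.75
tcp_pos: [0.6569, -0.091, 0.1711]
tcp_rot: [[0.584, 0.811, 0.031], [0.812, -0.584, -0.005], [0.014, 0.028, -1.0]]
force: [0.6, -0.3, -0.9]
grip_width: 0.0601
```

Call:
{"method": "servo_tool", "body": {"plan": [[0, 0, 0, 0, 0, -0.18], [0, 0, 0, 0, 0, -0.18], [0, 0, 0, 0, 0, -0.18], [0, 0, 0, 0, 0, -0.18], [0, 0, 0, 0, 0, -0.18], [0, 0, 0, 0, 0, -0.18], [0, 0, 0, 0, 0, -0.18], [0, 0, 0, 0, 0, -0.18]]}}

```text
t: 12.75
tcp_pos: [0.6616, -0.0898, 0.1696]
tcp_rot: [[-0.761, 0.648, 0.041], [0.648, 0.762, -0.008], [-0.037, 0.021, -0.999]]
force: [-0.6, -0.0, 0.1]
grip_width: 0.0597
```

```bash
python3 -c "
from h import *
go(.655,-.0935,.13,173)"
```

```text
t 12.75 tcp [ 0.6616 -0.0898  0.1696] yaw 139.59 F [-0.59 -0.04  0.11] j [-11.4  24.9  79.3   0.   73.3 -61. ] w 0.0597
tool shift [ 0.0041 -0.0078  0.0393] rot [ 0.0094  0.0415 -0.5826]
```

Call:
{"method": "servo_tool", "body": {"plan": [[0, 0, 0, 0, 0, -0.18], [0, 0, 0, 0, 0, -0.18], [0, 0, 0, 0, 0, -0.18], [0, 0, 0, 0, 0, 0]]}}

```text
t: 13.25
tcp_pos: [0.6637, -0.0892, 0.169]
tcp_rot: [[-0.988, 0.147, 0.046], [0.147, 0.989, -0.009], [-0.047, -0.002, -0.999]]
force: [0.2, -0.2, 0.1]
grip_width: 0.0599
```

```bash
python3 -c "
from h import *
go(.655,-.0935,.11,173)"
```

```text
t 13.25 tcp [ 0.6637 -0.0892  0.169 ] yaw 171.53 F [ 0.17 -0.23  0.13] j [-11.3  25.   79.4  -0.   73.  -92.8] w 0.0599
tool shift [ 0.0107 -0.0054  0.0585] rot [-0.0029  0.0467 -0.0258]
```

Call:
{"method": "servo_tool", "body": {"plan": [[0.0085, -0.0055, 0.02, -0.003, 0.046, -0.026], [0, 0, 0.02, 0, 0, 0], [0, 0, 0, 0, 0, 0]]}}

```text
t: 13.62
tcp_pos: [0.6543, -0.0941, 0.125]
tcp_rot: [[-0.992, 0.126, -0.005], [0.126, 0.992, 0.001], [0.005, -0.0, -1.0]]
force: [0.1, 0.8, -0.3]
grip_width: 0.0597
```

```bash
python3 -c "
from h import *
go(.655,-.0935,.049,173)
tipz('s11.png')
c=cam('top');crop(c,'t11.png',300,105,440,245,5)"
```

```text
t 13.62 tcp [ 0.6543 -0.0941  0.125 ] yaw 172.78 F [ 0.14  0.76 -0.31] j [-11.8  27.9  80.9  -0.   71.5 -94.6] w 0.0597
tool shift [-0.001   0.0007  0.076 ] rot [-0.0001 -0.005  -0.0039]
0.06 102 [ 0.626 -0.116  0.064] [ 0.684 -0.065  0.07 ]
0.07 181 [ 0.633 -0.104  0.07 ] [ 0.68  -0.067  0.08 ]
0.08 87 [ 0.635 -0.097  0.08 ] [ 0.68  -0.081  0.09 ]
0.09 84 [ 0.634 -0.101  0.09 ] [ 0.681 -0.082  0.1  ]
0.1 135 [ 0.632 -0.104  0.1  ] [ 0.68  -0.081  0.108]
crop at 186 147
```

View pics/s11.png

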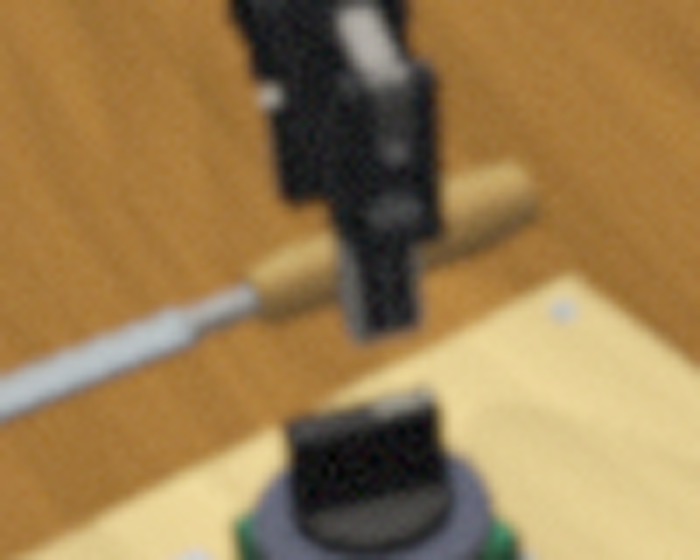

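View pics/t11.png

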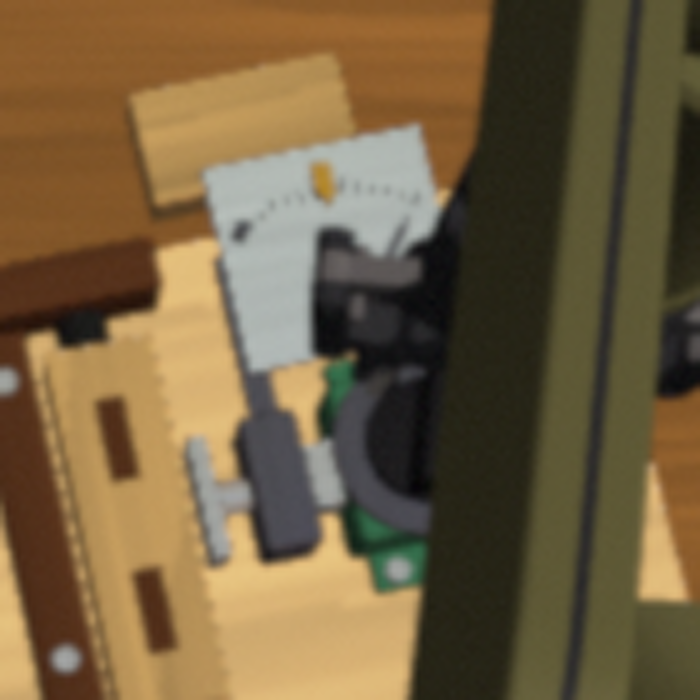

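```bash
cat >> h.py <<'E'
def cloud(n):
    c=cam(n);R,t=pose(c);v,u=np.mgrid[0:480,0:640];Z=c['depth']
    return c,(np.stack([(u-c['cx'])/c['fx']*Z,(v-c['cy'])/c['fy']*Z,Z],-1)-t)@R,Z>0
def slab(n,p,rad,zs,dz=.008):
    c,P,m=cloud(n)
    m=m&(np.hypot(P[...,0]-p[0],P[...,1]-p[1])<rad)
    for lo in zs:
        q=P[m&(P[...,2]>=lo)&(P[...,2]<lo+dz)]
        if len(q)>3:print(n,round(lo,3),len(q),np.percentile(q,5,axis=0).round(3),np.percentile(q,95,axis=0).round(3))
E
python3 -c "
from h import *
slab('scene',[.655,-.0935],.07,np.arange(.11,.21,.008))"
```

```text
scene 0.158 24 [ 0.652 -0.126  0.161] [ 0.671 -0.056  0.165]
scene 0.166 54 [ 0.652 -0.126  0.166] [ 0.671 -0.05   0.174]
scene 0.174 63 [ 0.652 -0.124  0.175] [ 0.671 -0.048  0.181]
scene 0.182 55 [ 0.652 -0.125  0.183] [ 0.671 -0.048  0.19 ]
scene 0.19 38 [ 0.648 -0.125  0.191] [ 0.671 -0.049  0.197]
scene 0.198 13 [ 0.659 -0.131  0.199] [ 0.674 -0.054  0.206]
scene 0.206 60 [ 0.653 -0.149  0.207] [ 0.676 -0.031  0.214]
```

Call:
{"method": "servo_tool", "body": {"plan": [[0.001, 0.001, 0.02, 0, -0.005, 0], [0, 0, 0.02, 0, 0, 0], [0, 0, 0.017, 0, 0, 0], [0, 0, 0.008, 0, 0, 0], [0, 0, 0, 0, 0, 0]]}}

```text
t: 14.4
tcp_pos: [0.6597, -0.0943, 0.065]
tcp_rot: [[-0.992, 0.126, 0.014], [0.126, 0.992, -0.003], [-0.014, -0.001, -1.0]]
force: [-0.2, 0.4, -0.4]
grip_width: 0.0601
```

```bash
python3 -c "
from h import *
go(.654,-.093,.053,173)
slab('scene',[.655,-.0935],.07,np.arange(.07,.15,.008))
tipz('s12.png')"
```

```text
t 14.4 tcp [ 0.6597 -0.0943  0.065 ] yaw 172.74 F [-0.2   0.4  -0.41] j [-11.8  31.   85.   -0.   63.2 -94.5] w 0.0601
tool shift [0.006  0.0006 0.0119] rot [-0.0013  0.0138 -0.0045]
scene 0.07 149 [ 0.638 -0.09   0.071] [ 0.68  -0.068  0.078]
scene 0.078 36 [ 0.636 -0.093  0.078] [ 0.68  -0.084  0.086]
scene 0.086 31 [ 0.636 -0.094  0.087] [ 0.68  -0.083  0.093]
scene 0.094 40 [ 0.638 -0.122  0.095] [ 0.68  -0.057  0.101]
scene 0.102 81 [ 0.656 -0.125  0.102] [ 0.679 -0.05   0.109]
scene 0.11 53 [ 0.656 -0.124  0.11 ] [ 0.675 -0.049  0.117]
scene 0.118 53 [ 0.653 -0.125  0.118] [ 0.674 -0.048  0.126]
scene 0.126 39 [ 0.65  -0.126  0.126] [ 0.675 -0.048  0.134]
scene 0.134 11 [ 0.662 -0.128  0.135] [ 0.672 -0.088  0.141]
scene 0.142 35 [ 0.658 -0.131  0.143] [ 0.678 -0.032  0.15 ]
0.03 4 [ 0.688 -0.092  0.036] [ 0.69  -0.084  0.04 ]
0.04 11 [ 0.686 -0.095  0.04 ] [ 0.689 -0.082  0.049]
0.05 8 [ 0.685 -0.092  0.051] [ 0.69  -0.079  0.056]
0.06 108 [ 0.632 -0.122  0.064] [ 0.69  -0.065  0.07 ]
0.07 162 [ 0.633 -0.105  0.07 ] [ 0.684 -0.067  0.08 ]
0.08 36 [ 0.635 -0.098  0.08 ] [ 0.681 -0.081  0.089]
0.09 45 [ 0.634 -0.102  0.09 ] [ 0.68  -0.081  0.1  ]
0.1 62 [ 0.642 -0.124  0.1  ] [ 0.679 -0.082  0.11 ]
0.11 7 [ 0.657 -0.123  0.111] [ 0.665 -0.12   0.117]
crop at 186 170
```

View pics/s12.png

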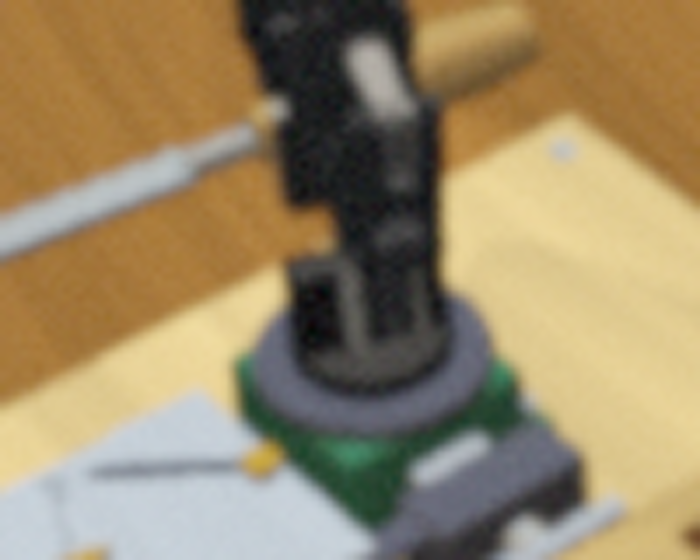

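Call:
{"method": "servo_tool", "body": {"plan": [[0.0065, 0.0005, 0.006, 0, 0.014, 0], [0, 0, 0.005, 0, 0, 0], [0, 0, 0, 0, 0, 0]]}}

```text
t: 14.88
tcp_pos: [0.6544, -0.0931, 0.0554]
tcp_rot: [[-0.992, 0.126, 0.002], [0.126, 0.992, -0.002], [-0.003, -0.001, -1.0]]
force: [-0.1, -0.6, -0.7]
grip_width: 0.0603
```

```bash
python3 -c "
from h import *
go(.653,-.093,.053,173)
slab('scene',[.655,-.0935],.07,np.arange(.07,.15,.008))
"
```

```text
t 14.88 tcp [ 0.6544 -0.0931  0.0554] yaw 172.74 F [-0.13 -0.56 -0.71] j [-11.7  31.5  85.7  -0.1  62.7 -94.4] w 0.0603
tool shift [ 0.0014 -0.      0.0024] rot [-0.0015  0.0026 -0.0045]
scene 0.07 109 [ 0.638 -0.092  0.07 ] [ 0.68  -0.068  0.077]
scene 0.078 37 [ 0.636 -0.093  0.078] [ 0.68  -0.083  0.086]
scene 0.086 51 [ 0.65  -0.123  0.087] [ 0.68  -0.055  0.094]
scene 0.094 74 [ 0.652 -0.124  0.094] [ 0.679 -0.049  0.101]
scene 0.102 98 [ 0.654 -0.123  0.103] [ 0.678 -0.047  0.109]
scene 0.11 47 [ 0.65  -0.124  0.111] [ 0.669 -0.047  0.118]
scene 0.118 30 [ 0.646 -0.13   0.118] [ 0.67  -0.047  0.125]
scene 0.126 12 [ 0.657 -0.131  0.127] [ 0.673 -0.051  0.133]
scene 0.134 45 [ 0.653 -0.13   0.135] [ 0.673 -0.03   0.142]
scene 0.142 75 [ 0.654 -0.082  0.142] [ 0.674 -0.029  0.149]
```

Call:
{"method": "servo_tool", "body": {"plan": [[0.001, 0, 0.001, 0, 0, 0], [0, 0, 0, 0, 0, 0], [0, 0, 0, 0, 0, 0], [0, 0, 0, 0, 0, 0], [0, 0, 0, 0, 0, 0]], "claw": 0.0, "force": 60}}

```text
t: 15.55
tcp_pos: [0.6537, -0.0944, 0.0552]
tcp_rot: [[-0.992, 0.127, 0.003], [0.127, 0.992, -0.003], [-0.004, -0.003, -1.0]]
force: [-0.8, -1.2, -0.1]
grip_width: 0.0127
```

```bash
python3 -c "
from h import *
go(.653,-.093,.053,173);print(readout.get_state()['torque'])
tipz('s13.png')
"
```

```text
t 15.55 tcp [ 0.6537 -0.0944  0.0552] yaw 172.72 F [-0.76 -1.24 -0.08] j [-11.8  31.4  85.8  -0.2  62.5 -94.4] w 0.0127
tool shift [0.0008 0.0013 0.0022] rot [-0.003   0.0038 -0.005 ]
[ 0.01699826 -0.01754064  0.02085797]
0.06 99 [ 0.624 -0.113  0.065] [ 0.684 -0.064  0.07 ]
0.07 178 [ 0.626 -0.101  0.07 ] [ 0.681 -0.066  0.08 ]
0.08 60 [ 0.636 -0.1    0.08 ] [ 0.68  -0.078  0.09 ]
0.09 80 [ 0.635 -0.102  0.09 ] [ 0.68 -0.07  0.1 ]
0.1 98 [ 0.634 -0.104  0.1  ] [ 0.68 -0.07  0.11]
0.11 32 [ 0.65  -0.109  0.11 ] [ 0.667 -0.071  0.119]
crop at 190 173
```

View pics/s13.png

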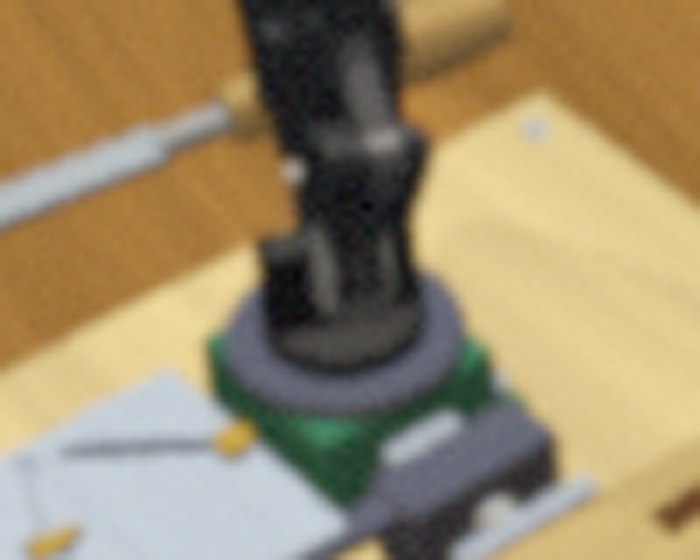

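Call:
{"method": "servo_tool", "body": {"plan": [[0, 0, 0, 0, 0, 0.15], [0, 0, 0, 0, 0, 0.15], [0, 0, 0, 0, 0, 0.15], [0, 0, 0, 0, 0, 0.15]]}}

```text
t: 16.1
tcp_pos: [0.6542, -0.0934, 0.0552]
tcp_rot: [[-0.736, 0.677, 0.004], [0.677, 0.736, -0.003], [-0.005, 0.001, -1.0]]
force: [-0.5, -0.7, -0.8]
grip_width: 0.0128
```

```bash
python3 -c "
from h import *
go(.653,-.0944,.0552,173);print(readout.get_state()['torque'])
"
```

```text
t 16.1 tcp [ 0.6542 -0.0934  0.0552] yaw 137.39 F [-0.53 -0.72 -0.83] j [-11.7  31.4  85.8  -0.1  62.5 -59.1] w 0.0128
tool shift [ 0.0002 -0.0016  0.    ] rot [-0.0007  0.0051 -0.6216]
[-0.02960766 -0.03109013  0.20346862]
```

Call:
{"method": "servo_tool", "body": {"plan": [[0, 0, 0, 0, 0, 0.15], [0, 0, 0, 0, 0, 0.15], [0, 0, 0, 0, 0, 0.15], [0, 0, 0, 0, 0, 0.15], [0, 0, 0, 0, 0, 0.15], [0, 0, 0, 0, 0, 0.15]]}}

```text
t: 16.85
tcp_pos: [0.6558, -0.0929, 0.0552]
tcp_rot: [[0.099, 0.995, 0.007], [0.995, -0.099, -0.004], [-0.003, 0.007, -1.0]]
force: [0.7, -1.6, -0.4]
grip_width: 0.0124
```

```bash
python3 -c "
from h import *
go(.653,-.0944,.0552,173);print(readout.get_state()['torque'])
c=cam('scene');crop(c,'s14.png',160,180,340,310,4.4)
c=cam('top');crop(c,'t14.png',300,105,440,245,5)
"
```

```text
t 16.85 tcp [ 0.6558 -0.0929  0.0552] yaw 84.33 F [ 0.69 -1.61 -0.45] j [-11.6  31.5  85.7  -0.2  62.4  -5.9] w 0.0124
tool shift [-0.0017 -0.0026  0.    ] rot [ 0.0029  0.0081 -1.5476]
[-0.25772872  0.07250999  0.15729243]
```

View pics/s14.png

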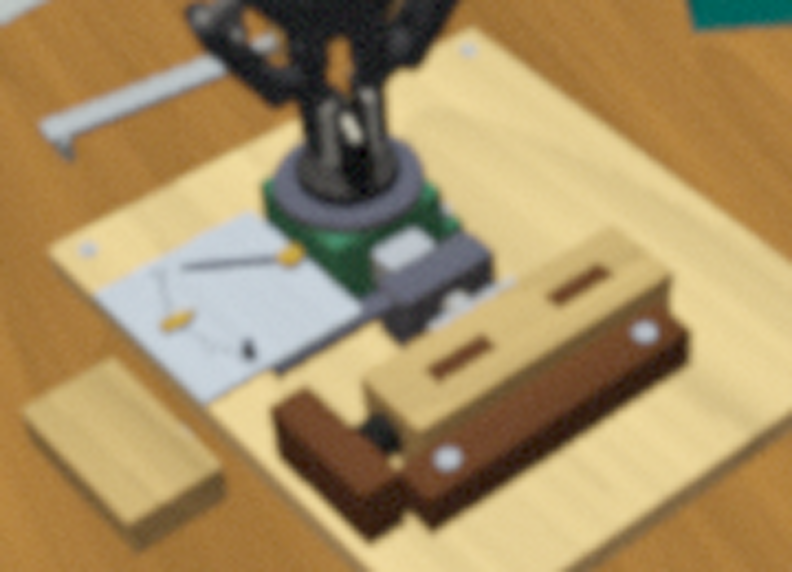

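View pics/t14.png

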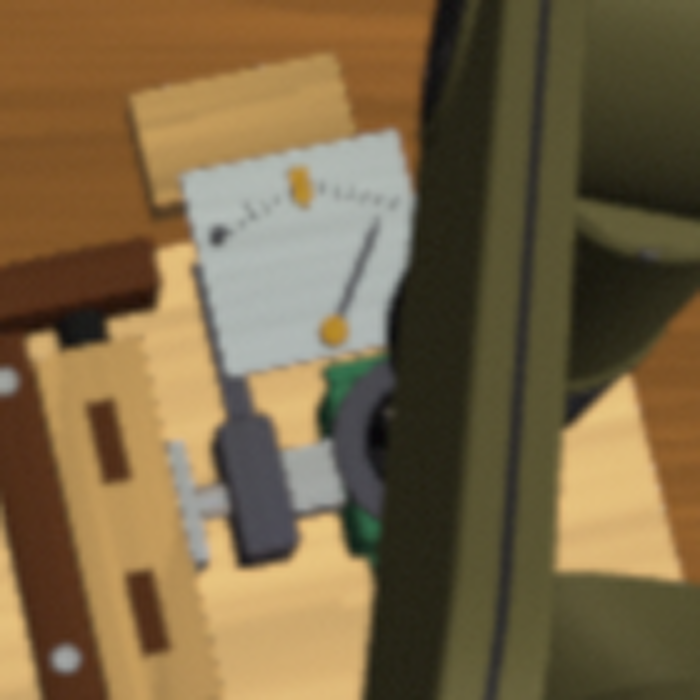

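```bash
cat >> h.py <<'E'
import pickle
def dial(piv,tip,mark,pin,x0,y0,s,c=None,rot=True):
    c=c or pickle.load(open('top0.pkl','rb'));j=np.load('jig.npz')
    a={}
    P=[j['R'].T@(at_z(c,x0+(x+.5)/s-.5,y0+(y+.5)/s-.5,.063)[:2]-j['o']) for x,y in(piv,tip,mark,pin)]
    for n,q in zip(('tip','mark','pin'),P[1:]):
        d=q-P[0];a[n]=np.arctan2(d[1],d[0]);print(n,'ang',a[n].round(3),'len',(np.hypot(*d)*1e3).round(1),end=' | ')
    print('pivot',(P[0]*1e3).round(1),'mark-tip',(a['mark']-a['tip']).round(3),'pin-tip',(a['pin']-a['tip']).round(3),'pin-mark',(a['pin']-a['mark']).round(3))
E
python3 -c "
from h import *
dial((333,331),(378,220),(305,208),(219,236),300,105,5)"
```

```text
tip ang -0.603 len 49.3 | mark ang -0.009 len 51.4 | pin ang 0.647 len 59.1 | pivot [ 73.  -32.8] mark-tip 0.593 pin-tip 1.25 pin-mark 0.657
```

Call:
{"method": "servo_tool", "body": {"plan": [[0, 0, 0, 0, 0, 0.15], [0, 0, 0, 0, 0, 0.15], [0, 0, 0, 0, 0, 0.15]]}}

```text
t: 17.32
tcp_pos: [0.6566, -0.0932, 0.0552]
tcp_rot: [[0.52, 0.854, 0.008], [0.854, -0.52, -0.005], [-0.0, 0.009, -1.0]]
force: [0.7, -1.0, -0.5]
grip_width: 0.0126
```

```bash
python3 -c "
from h import *
go(.653,-.0944,.0552,173);print(readout.get_state()['torque'])
c=cam('top');crop(c,'t15.png',300,120,400,220,7)
"
```

```text
t 17.32 tcp [ 0.6566 -0.0932  0.0552] yaw 58.68 F [ 0.71 -1.02 -0.48] j [-11.6  31.5  85.7  -0.2  62.3  19.8] w 0.0126
tool shift [-0.0029 -0.0024  0.    ] rot [ 0.0056  0.0094 -1.9952]
[-0.25154358  0.08096001  0.13173461]
```

View pics/t15.png

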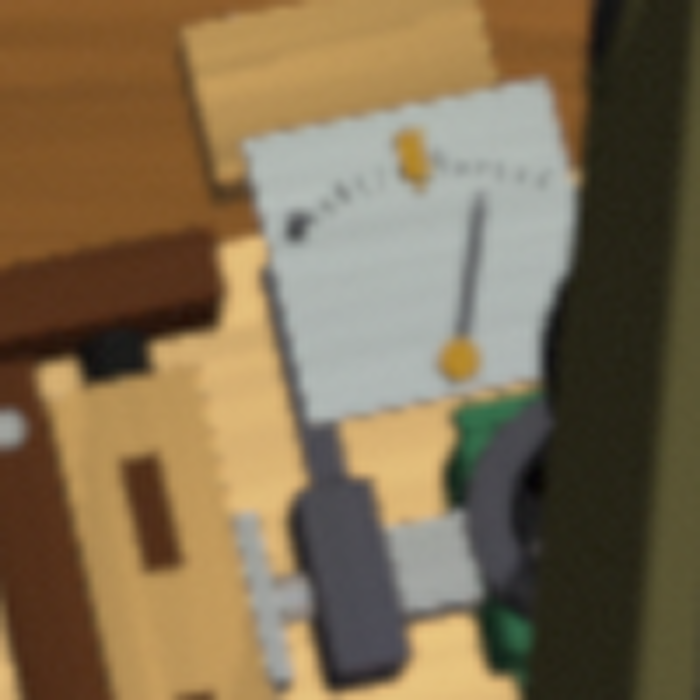

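```bash
python3 -c "
from h import *
dial((459,359),(480,196),(421,189),(297,229),300,120,7)"
```

```text
tip ang -0.353 len 48.2 | mark ang -0.013 len 50.7 | pin ang 0.666 len 59.1 | pivot [ 73.3 -30.8] mark-tip 0.34 pin-tip 1.02 pin-mark 0.679
```

Call:
{"method": "servo_tool", "body": {"plan": [[0, 0, 0, 0, 0, 0.14], [0, 0, 0, 0, 0, 0.14], [0, 0, 0, 0, 0, 0.12], [0, 0, 0, 0, 0, 0]]}}

```text
t: 17.88
tcp_pos: [0.6571, -0.0938, 0.0552]
tcp_rot: [[0.809, 0.588, 0.008], [0.588, -0.809, -0.006], [0.003, 0.01, -1.0]]
force: [0.1, -1.1, 0.3]
grip_width: 0.0129
```

```bash
python3 -c "
from h import *
go(.653,-.0944,.0552,173);print(readout.get_state()['torque'])
c=cam('top');crop(c,'t16.png',320,125,400,205,9)
"
```

```text
t 17.88 tcp [ 0.6571 -0.0938  0.0552] yaw 36.0 F [ 0.07 -1.13  0.29] j [-11.6  31.5  85.6  -0.3  62.3  42.5] w 0.0129
tool shift [-0.0037 -0.0019 -0.    ] rot [ 0.0082  0.0105 -2.391 ]
[-0.18194184  0.14900285 -0.10996026]
```

View pics/t16.png

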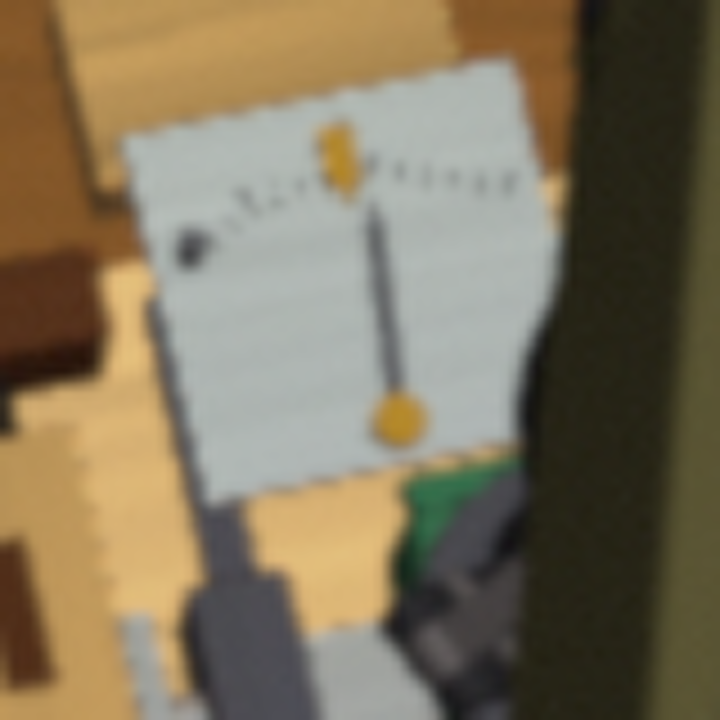

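```bash
python3 -c "
from h import *
dial((400,420),(374,205),(349,204),(192,250),320,125,9)"
```

```text
tip ang -0.111 len 49.1 | mark ang -0.001 len 50.2 | pin ang 0.657 len 59.5 | pivot [ 73.1 -28.4] mark-tip 0.11 pin-tip 0.768 pin-mark 0.658
```

Call:
{"method": "servo_tool", "body": {"plan": [[0, 0, 0, 0, 0, 0.09], [0, 0, 0, 0, 0, 0.08], [0, 0, 0, 0, 0, 0]]}}

```text
t: 18.3
tcp_pos: [0.6572, -0.0941, 0.0552]
tcp_rot: [[0.893, 0.451, 0.008], [0.451, -0.893, -0.007], [0.004, 0.01, -1.0]]
force: [-0.1, -2.0, 0.6]
grip_width: 0.013
```

```bash
python3 -c "
from h import *
go(.653,-.0944,.0552,173);print(readout.get_state()['torque'])
c=cam('top');crop(c,'t17.png',320,125,400,205,9)
"
```

```text
t 18.3 tcp [ 0.6572 -0.0941  0.0552] yaw 26.79 F [-0.12 -2.    0.65] j [-11.6  31.5  85.6  -0.3  62.3  51.8] w 0.013
tool shift [-0.0039 -0.0016 -0.    ] rot [ 0.0094  0.0109 -2.5519]
[-0.10208282  0.17642695 -0.0968419 ]
```

View pics/t17.png

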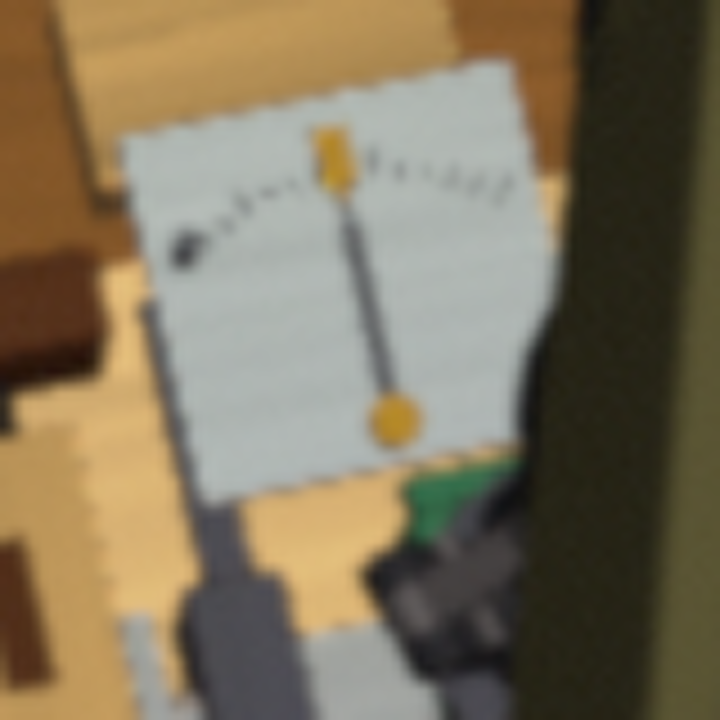

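```bash
python3 -c "
from h import *
dial((395,420),(344,204),(341,202),(186,251),320,125,9)
c=cam('top');crop(c,'t18.png',335,130,375,178,16)
c=cam('scene');crop(c,'s18.png',175,220,245,275,11)
"
```

```text
tip ang -0.001 len 50.2 | mark ang 0.01 len 50.8 | pin ang 0.663 len 59.5 | pivot [ 73.3 -27.3] mark-tip 0.011 pin-tip 0.663 pin-mark 0.653
```

View pics/t18.png

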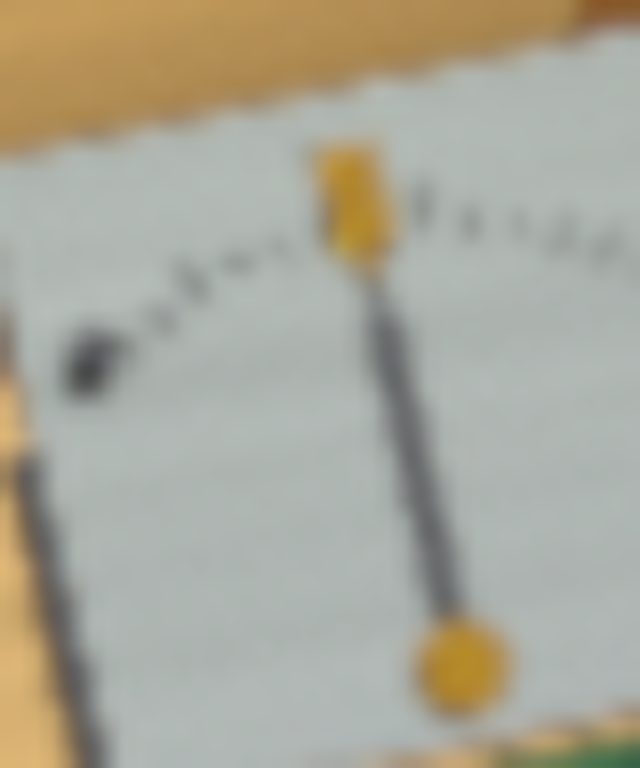

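View pics/s18.png

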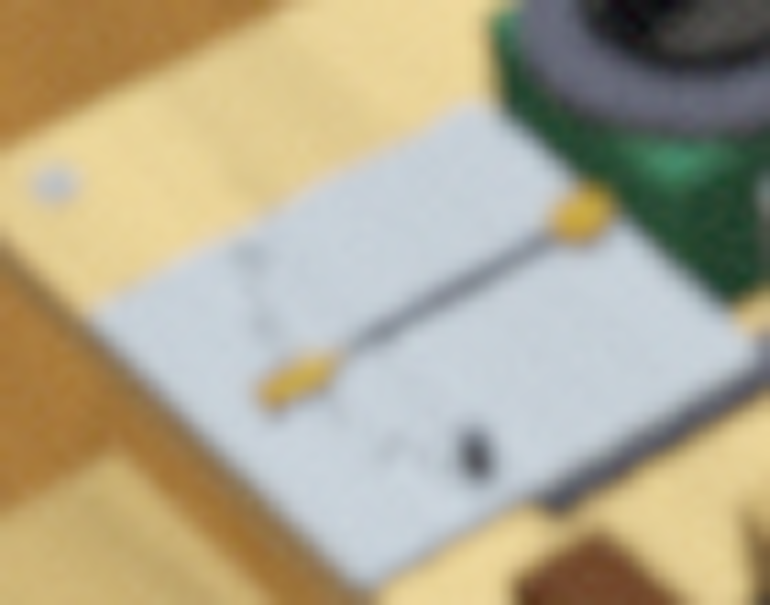

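Both views agree that the pointer's tip stands at the brass mark: it meets the mark at about (358,147) in the top image and about (206,253) in the scene image. I'll release the knob and back off.

Call:
{"method": "servo_tool", "body": {"plan": [[0, 0, 0, 0, 0, 0], [0, 0, 0, 0, 0, 0], [0, 0, 0, 0, 0, 0], [0, 0, 0, 0, 0, 0]], "claw": 0.05}}

```text
t: 18.95
tcp_pos: [0.6569, -0.0929, 0.0552]
tcp_rot: [[0.892, 0.452, 0.008], [0.452, -0.892, -0.005], [0.005, 0.008, -1.0]]
force: [0.5, 0.3, 0.7]
grip_width: 0.0501
```

Call:
{"method": "servo_tool", "body": {"plan": [[0, 0, -0.01, 0, 0, 0], [0, 0, -0.03, 0, 0, 0], [0, 0, -0.04, 0, 0, 0], [0, 0, -0.04, 0, 0, 0], [-0.05, 0, 0, 0, 0, 0], [-0.05, 0, 0, 0, 0, 0], [-0.04, 0, 0, 0, 0, 0], [0, 0, 0, 0, 0, 0]]}}

```text
t: 19.95
tcp_pos: [0.5303, -0.1573, 0.184]
tcp_rot: [[0.891, 0.454, 0.015], [0.454, -0.891, -0.008], [0.01, 0.014, -1.0]]
force: [-0.5, 0.3, -0.2]
grip_width: 0.0497
```

```bash
python3 -c "
from h import *
go(.653,-.0944,.0552,173)
c=cam('top');crop(c,'t19.png',280,120,420,260,5);crop(c,'t19b.png',335,130,375,178,16)
c=cam('scene');crop(c,'s19.png',130,160,350,320,3.6)
"
```

```text
t 19.95 tcp [ 0.5303 -0.1573  0.184 ] yaw 27.02 F [-0.52  0.33 -0.25] j [-20.8  16.1  91.2  -0.1  71.7  42.2] w 0.0497
tool shift [ 0.1366 -0.0022  0.1302] rot [ 0.0184  0.0142 -2.5479]
```

View pics/t19.png

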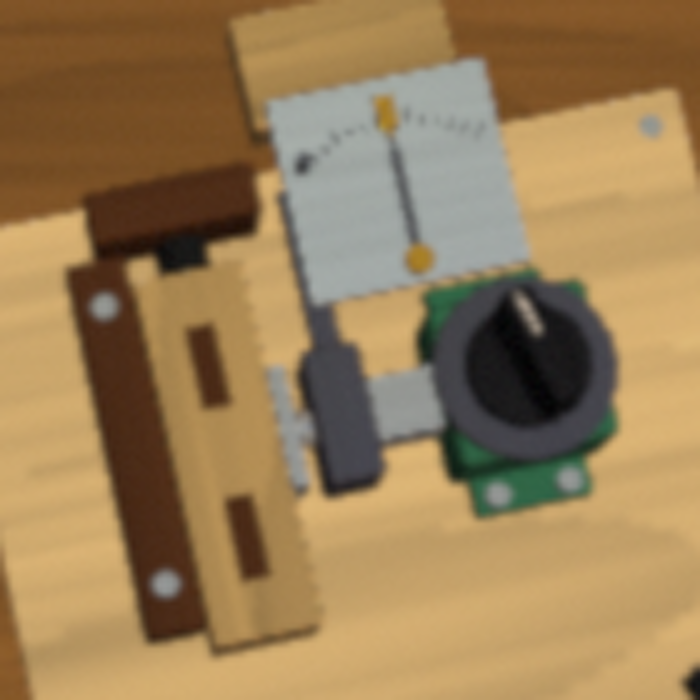

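View pics/t19b.png

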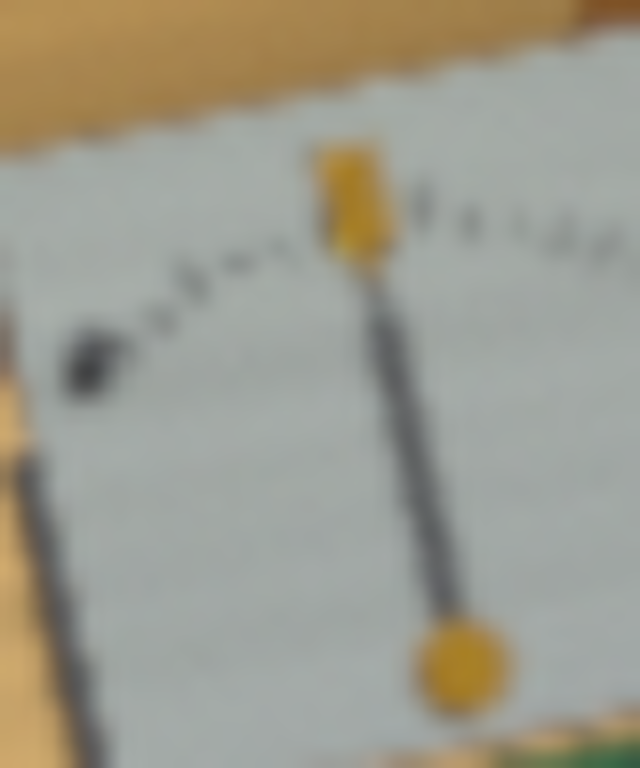

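View pics/s19.png

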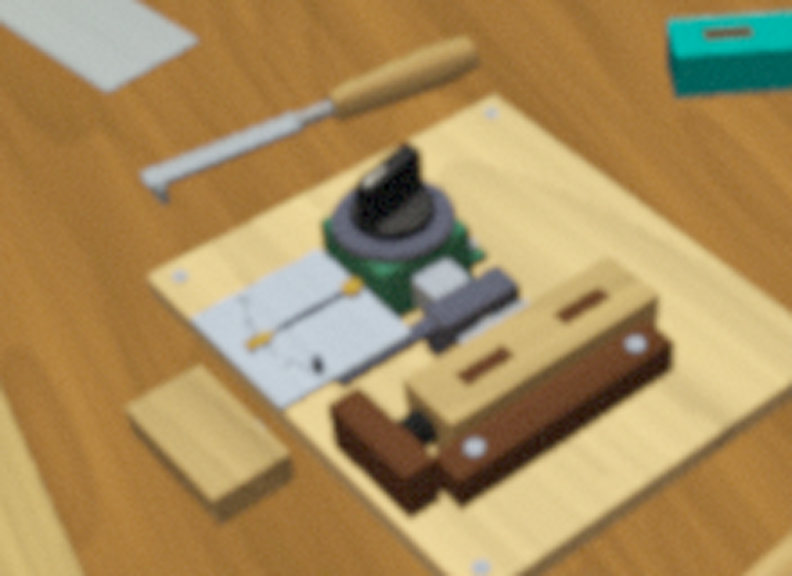

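```bash
python3 -c "
from h import *
c=pickle.load(open('top0.pkl','rb'));j=np.load('jig.npz')
for n,x,y in(('FL',133,267),('FR',245,262),('RL',214,648),('RR',318,625)):
  print(n,(j['R'].T@(at_z(c,280+x/5-.4,120+y/5-.4,.056)[:2]-j['o'])*1e3).round(1))
c=cam('top');crop(c,'t20.png',295,155,345,205,14)"
```

```text
FL [95.1 83.8]
FR [87.9 39.8]
RL [-60.3  85.1]
RR [-60.1  43.4]
```

View pics/t20.png

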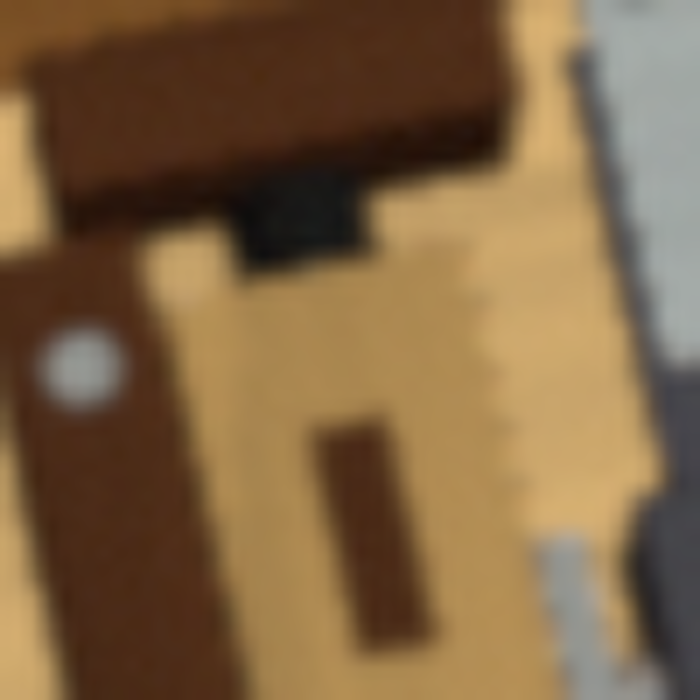

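The rail is home: its rear face is at x ≈ -60 mm, its side is on the fence at about y = 84–85 mm, and its front edge meets the buffer at about (317,173).

```bash
python3 -c "
from rig import job
print(job.sign_off())"
```

```text
the job is handed in; nothing more can be done
None
```

The rail is home on the buffer and clamped against the fence, with the pointer at the brass mark. I handed the job in at about 20 s.

**Rail:** I pushed it with the nearly shut fingers. The last push read about 11 N at the wrist, with about 4 N of downforce; allowing for friction I put that at roughly 7–9 N on the buffer. After the clamp was set, the pictures put the rail's rear face at x ≈ -60 mm in the jig's frame, as stated for home. Its side is at y ≈ 84–85 mm, against the fence, and its front meets the buffer.

**Clamp:** I gripped the knob bar and turned it clockwise about 2.55 rad in stages, checking the dial between them. With the knob still gripped, the pointer measured within about 0.01 rad of the mark and 0.66 rad short of the limit pin. The pictures after release look the same.

**Disagreements:**
- **Tool height:** The reported tool height was about 31 mm below where the camera depth showed the finger tips. My first approach therefore passed above the rail without touching it. I backed off and set heights from the camera after that.
- **Front corner:** One front corner of the rail read x ≈ 95 mm in the last top view, against 88 mm at the other. I put this down to the poor contrast of that edge, because the rear corners agreed within 0.2 mm.

I went nowhere near the mallet, and the chisel and offcut looked unmoved in the last pictures. I did not measure their positions.

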